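# Fish the pressing weight out of the sorter rack with the long hook

### The job

The brass pressing weight has ended up deep in one of the narrow slots of the upright rack. Take the long hook from the tool mat, reach in with it (fingers never touch the weight while any of it is in the rack), catch the weight by the neck under its knob, draw it upright and completely out onto the bench, and lay the whole hook back flat on the mat. Then lift the weight by its knob and set it down gently on the cover glass of the pressing stack, centred and lengthways along the glass, leaving everything else where it stands.

Things in the scene. Friction and masses are not known exactly. Their poses are not given: they have to be found in the camera images.
- rack: Fixed upright sorter, open at top and front, no floor: 5 clear acrylic dividers 230 long x 180 high x 4 mm and a grey back sheet. Origin at bench level, middle of its 230 x 284 mm footprint. Own x runs along the slots from the open front (x -115) to the back (inner face x +111 mm). 4 slots 66 mm wide, centred at y -105, -35, +35, +105 mm. Behind it a flange 35 x 3 mm.
- weight: Pressing weight, loose, 0.5 to 0.8 kg, upright on the bench in a slot, lengthways: brass bar 110 (own x) x 44 (y) x 16 mm high; in its middle a steel neck 12 mm in diameter from z 16 to 54 mm, on it a black round knob 26 mm in diameter (tapering at top and bottom) from z 54 to 76 mm. Origin at the centre of its underside. Slides, friction about 0.5 to 0.7.
- weight_knob (a point): Middle of the weight's knob, on the neck's axis, 65 mm above the weight's underside.
- picker: Long hook, loose, 0.14 kg, lying flat on the mat, 320 mm along its own x. Aluminium handle with a blue band, 20 wide (y) x 18 high x 110 mm, x -160 to -50 mm. Steel shaft 5 mm in diameter, axis at y 0, z 9 mm, on to x +157.5 mm, where the hook (see point picker_hook) turns off to +y. Origin on the shaft's line at the level of the handle's underside. Centre of mass near x -65 mm.
- picker_grip (a point): Grip point on the picker's handle: the blue band, picker x = -65, y = 0, z = 9 mm (mid-height), 222.5 mm behind the axis of the hook's cross bar.
- picker_hook (a point): Middle of the hook's cross bar, picker x +157.5, y +13, z 9 mm. The hook is a flat J of 5 mm rod in the picker's x-y plane: the cross bar runs from the shaft (y 0) to y +26 mm, then the rod returns along -x to x +143.5 mm (axes; ends round, 2.5 mm more). It opens towards the handle, 21 mm clear between shaft and return.
- picker_butt (a point): Butt end of the picker's handle: picker x = -160, y = 0, z = 9 mm.
- mat: Brown leather tool mat, fixed, 380 (x) x 180 (y) x 3 mm. Origin at the centre of its underside.
- press: Pressing stack, fixed: plywood board 190 x 116 x 10 mm, white blotter 182 x 108 x 3 mm, and on top a cover glass 172 (x) x 100 (y) x 4 mm over brown fragments. Top of the glass at z = 17 mm. Origin at the centre of its underside; x along its length.
- binder_yellow: Yellow binder standing in a slot, 155 x 50 x 200 mm high. Origin at the centre of its underside. Bystander.
- binder_red: Red binder standing in a slot, 155 x 45 x 195 mm high. Origin at the centre of its underside. Bystander.
- archive_box: Grey archive box standing in a slot, 155 x 52 x 135 mm high. Origin at the centre of its underside. Bystander.
- brush: Flat brush lying on the mat beside the picker, 170 long (x, from -90 to +80 mm) x 18 x 10 mm. Origin on its underside. Bystander.
- spatula: Spatula lying on the mat beside the picker, 180 long (x, from -90 to +90 mm) x 16 x 9 mm. Origin on its underside. Bystander.
- amber_bottle: Amber glass bottle, 38 mm in diameter, 78 mm high, standing in front of the rack beside the weight's way out. Origin at the centre of its underside. Bystander.
- jar: White jar with a brass lid, 46 mm in diameter, 55 mm high, standing in front of the rack on the other side of the weight's way out. Origin at the centre of its underside. Bystander.
There are look-alikes about, which are no part of the job. What is shaped like the press but blue is not meant.

How it is judged:
On the way:
1. the weight has been drawn wholly out of the rack, upright on the bench, with the picker in the gripper (x of weight in the frame of rack below -0.175 m and angle between weight's own z axis and vertical below 0.1 rad and height (world z) of weight below 0.01 m and contact force between the fingers and picker above 0.5 N), for 0.1 s.
At the end, for the whole second after the job is handed in: The weight is upright and at rest on the glass, its centre within 15 mm of the glass centre along and across, its length within 0.18 rad of the glass length; the picker lies at rest flat on the mat, cross bar and butt within the mat edges and under 22 mm high; both released (x of weight in the frame of press between -0.015 and 0.015 m and y of weight in the frame of press between -0.015 and 0.015 m and z of weight in the frame of press between 0.012 and 0.021 m and angle between the x axis of weight and the x axis of press, either way round below 0.18 rad and angle between weight's own z axis and vertical below 0.06 rad and linear speed of each of weight, picker below 0.02 m/s and x of picker_hook in the frame of mat between -0.19 and 0.19 m and y of picker_hook in the frame of mat between -0.09 and 0.09 m and height (world z) of each of picker_hook, picker_butt below 0.022 m and x of picker_butt in the frame of mat between -0.19 and 0.19 m and y of picker_butt in the frame of mat between -0.09 and 0.09 m); the robot touches nothing.
It fails at once if the fingers touch the weight while part of it is still in the rack (contact force between the fingers and weight above 0.5 N and x of weight in the frame of rack above -0.165 m).
It fails at once if the weight is tipped by more than 0.5 rad (angle between weight's own z axis and vertical above 0.5 rad).
It fails at once if the weight is dropped on to the cover glass (faster than 0.3 m/s within 13 mm above it) or pressed on it with more than 60 N (contact force between weight and press above 60 N or (horizontal distance between weight and press below 0.08 m and z of weight in the frame of press below 0.03 m and linear speed of weight above 0.3 m/s)).
It fails at once if a binder, the archive box or a bottle or jar is shifted by more than 15 mm or knocked over (distance of any of binder_yellow, binder_red, archive_box, amber_bottle, jar from where it was at the start of the episode above 0.015 m).
It fails at once if the brush or spatula is shifted by more than 15 mm (distance of any of brush, spatula from where it was at the start of the episode above 0.015 m).
It also fails if it takes over 72 s, if anything falls off the work surface, if the arm or the gripper's body presses on something with over 40 N, if the wrist force passes 120 N, or if a joint passes its speed limit or range.

### The arm

A 7-joint arm with a two-finger parallel gripper is mounted at the origin on the work surface. World frame = base frame: x ahead of the robot, y to its left, z up, the work surface at z = 0. Lengths are in m, angles in rad, forces in N, time in s.
With the tool pointing down it reaches from about 0.425 to 0.925 m from the base axis. Payload 6.8 kg.
Tool frame: the origin (TCP) lies between the finger pads; the fingertips stand 11 mm ahead of it and the grasp point (between the pads) lies 8 mm behind it; z points along the fingers, y is the line along which they close (so a half turn about z gives the same grasp; the last joint's range is limited). The gripper opens to 85 mm and grips with 20 to 120 N. Pads are 22 mm wide; open, the fingers measure 114 mm over their backs; the gripper's body (76 mm by 85 mm) begins 54 mm behind the grasp point. The pads swing forward as they close: fully open they stand 13 mm farther back than shut.
Start: joints at [1.059, 0.477, 0.022, 1.555, -0.011, 1.109, -0.083], TCP at [0.265, -0.621, 0.242] pointing down, gripper open.
Joint ranges: [-2.96, 2.96], [-0.34, 2.1], [-1.41, 1.46], [0.24, 2.44], [-1.37, 4.51], [0.17, 1.92], [-2.96, 2.96]. Speed limits (rad/s): [2.39, 2.39, 3.14, 3.14, 3.14, 3.14, 3.14].

### API

Orientations are given as a rotation vector (axis times angle).
In Python, from bench import r gives the robot as it stands.
- The arm moves only by the tool send_rows, never from a script. Its argument "deltas" is a list of rows, each an object of numbers: "dx", "dy", "dz": the shift along the world's x, y, z in mm; "rx", "ry", "rz": the turn, a rotation vector about the world's x, y, z in degrees. A call has 1 to 5 rows; each row is the pose to reach, as a shift and turn from the pose commanded when the call began; what a row does not reach only later rows make up. A row lasts 1/12 s, in which the tool goes at most 41.7 mm and 7.16 degrees, less where a joint would pass 70% of its speed; a pose out of reach is approached as far as the arm can. A call with a gripper value outside its range is refused whole. "jaw" is the finger opening in mm, from 0 to 85.4, set as the call begins (left out, the last holds). The fingers move at their own pace and stop on an object; "newtons" is the grip in N (left out, the last holds). Time passes only in rows, so rows that repeat a pose let the fingers close. It gives the time, the measured TCP pose, the force, the opening and the grip force at its end, in the units of the state.
- r.get_obs(): the state, without advancing time (a new reading comes with each control period).
- r.grab_frame(name): name is "side" or "top" or "wrist"; returns a dict with "frame" (384x512x3 uint8, blue, green, red), "z_map" (384x512 float32, m along the optical axis (not along the pixel's ray), 0 where there is no reading), "vertical_fov" (degrees; the focal length in pixels is half the picture's height over the tangent of half this angle, whatever the lens; pixels are square), "cx", "cy" (the principal point, pixels), "xyz" and "orientation" of the camera in the world. Camera axes: x right, y down, z forward; pixel columns grow to the right and rows downward; lengths in m; the calibration is good to about 2 mm. A picture is of the moment at which its call begins.
- r.hand_in(): hands the job in; it is judged then, once.
The state is a dict: "clock": time; "joints": joint angles; "qvel": joint speeds; "tau": joint torques, N m; "tcp_pos": TCP position; "orientation": TCP orientation; "contact_force": force on the tool from outside, world axes, zero at the start; "moment": the same for the moment, N m; "grip_width": finger opening in m; "gripper_force": force on a finger pad.
Only numpy, scipy, OpenCV 4.12 (cv2) and the standard library are available. Lean on these libraries where they do the work, as an engineer would, in place of code of your own. Each camera call takes 0.05 s, during which the arm holds its last target. There are 200 camera calls.

## Working session

There is one attempt and no reset: what is moved stays moved. The work goes in short steps, Python scripts to look and compute and a tool call to move; the robot and the scene stay as the last step left them, time stands still between calls to the robot, and variables do not carry over. Pictures are saved under pics/ and viewed, at most 10 in all, crops included, and the job is handed in when it is done.

Besides the shell and the picture viewer there is one more tool, called after "Call:" by a JSON object that holds its "name" and its "arguments". send_rows: Moves the arm, as the interface text tells. Its arguments: {"type":"object","properties":{"deltas":{"type":"array","items":{"type":"object","properties":{"dx":{"type":"number"},"dy":{"type":"number"},"dz":{"type":"number"},"rx":{"type":"number"},"ry":{"type":"number"},"rz":{"type":"number"}}}},"jaw":{"type":"number"},"newtons":{"type":"number"}},"required":["deltas"]}

```bash
ls; mkdir -p pics
cat > h.py <<'E'
import numpy as np, cv2
from scipy.spatial.transform import Rotation as R
from bench import r
def cam(n):
    d=r.grab_frame(n); h,w=d["frame"].shape[:2]
    d["f"]=h/2/np.tan(np.radians(d["vertical_fov"])/2)
    o=np.array(d["orientation"],float); d["R"]=R.from_rotvec(o).as_matrix() if o.size==3 else o
    d["p"]=np.array(d["xyz"]); return d
def ray(d,u,v):
    u=np.asarray(u,float);v=np.asarray(v,float)
    return np.stack([(u-d["cx"])/d["f"],(v-d["cy"])/d["f"],np.ones_like(u)],-1)@d["R"].T
def plane(d,u,v,z):
    k=ray(d,u,v); return d["p"]+k*((z-d["p"][2])/k[...,2])[...,None]
def deproj(d,u,v):
    z=d["z_map"][np.asarray(v,int),np.asarray(u,int)]; return d["p"]+ray(d,u,v)*z[...,None]
def proj(d,P):
    q=(np.asarray(P)-d["p"])@d["R"]; return np.stack([d["cx"]+d["f"]*q[...,0]/q[...,2],d["cy"]+d["f"]*q[...,1]/q[...,2]],-1)
E
python3 - <<'E'
from h import *
for n in("top","side"):
    d=cam(n); cv2.imwrite(f"pics/{n}0.png",cv2.resize(d["frame"],(800,600),interpolation=cv2.INTER_CUBIC)); print(n,d["p"],d["f"],d["cx"],d["cy"],d["R"].round(3).tolist())
print(r.get_obs())
E
```

```text
pics
top [ 0.33762783 -0.04639023  1.40044421] 471.2936507448001 250.4899869315096 190.9176014973671 [[-0.019, -0.996, 0.092], [-1.0, 0.018, -0.016], [0.014, -0.092, -0.996]]
side [0.41726169 0.43215774 0.81359591] 365.38821450768137 255.86379738655006 188.37966432177822 [[-0.998, -0.047, 0.045], [-0.064, 0.818, -0.571], [-0.011, -0.573, -0.82]]
{'clock': 0.1, 'joints': array([ 1.05886284,  0.47773759,  0.02235556,  1.55629987, -0.01148758,
        1.10929171, -0.08310285]), 'qvel': array([-6.54793420e-04, -2.14946706e-04,  4.29267795e-05, -3.21226835e-03,
        1.15119608e-03, -1.27929272e-04, -1.45246200e-04]), 'tau': array([ 3.95550480e-03, -5.97765648e+01,  1.61343846e+00, -2.81955224e+01,
        1.28356920e-02,  4.96500594e-03, -8.32924002e-06]), 'tcp_pos': array([ 0.26503031, -0.6202633 ,  0.24143192]), 'orientation': array([-3.07625240e+00, -6.29747202e-01,  7.10314764e-04]), 'contact_force': array([-0.04175691,  0.1006026 , -0.17202789]), 'moment': array([-0.04237311, -0.0020198 ,  0.00232837]), 'gripper_force': 0.0, 'grip_width': 0.08536393977251207}
```

View pics/top0.png

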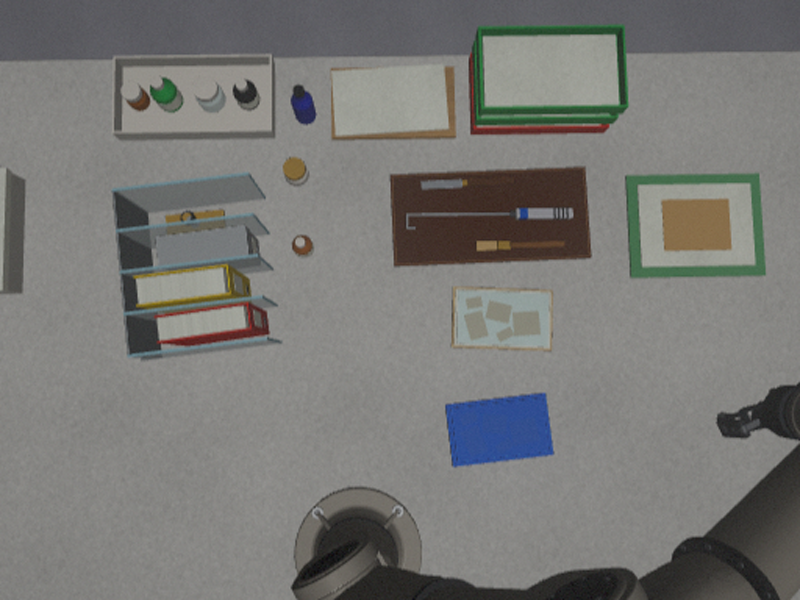

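View pics/side0.png

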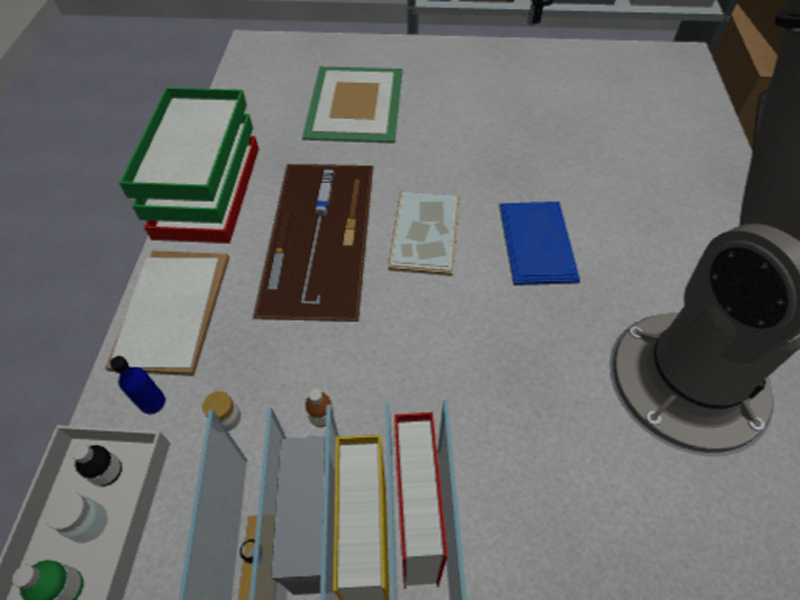

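Candidates, in the 800x600 top view:
- **Weight:** the brass bar with a black knob in the top slot at (188,215). Rivals are the jar with brass lid (295,168), the amber bottle (302,245), and the bottles in the tray (140–245,95).
- **Picker:** hook (408,222) and blue-banded handle (545,213). Rivals are the brush (520,245) and spatula (465,183).
- **Press:** the glass with fragments at (502,320). Rivals are the blue one (498,430), the green frame (695,225) and the clipboard (392,100).

By the description, I choose the slot weight, the hooked tool and the glass stack. Next is one close crop to check, with measurements.

Run:
```python
from h import *
t=cam("top"); s=cam("side")
a=t["frame"][105:235,65:215]; b=s["frame"][250:384,110:300]; c=t["frame"][105:175,245:385]
im=np.zeros((600,800,3),np.uint8)
def put(x,y,q,k):
    q=cv2.resize(q,None,fx=k,fy=k,interpolation=cv2.INTER_CUBIC); h,w=q.shape[:2]; im[y:y+h,x:x+w]=q[:600-y,:800-x]
put(0,0,a,2.6); put(400,0,b,2.1); put(0,345,c,3.5)
cv2.imwrite("pics/crop.png",im)
hsv=cv2.cvtColor(t["frame"],cv2.COLOR_BGR2HSV)
def rect(m,z,name,off=(0,0)):
    v,u=np.nonzero(m); P=plane(t,u+off[0],v+off[1],z)[:,:2].astype(np.float32)
    (c,sz,an)=cv2.minAreaRect(P); print(name,len(u),np.round(c,4),np.round(sz,4),round(an,2),"mean",P.mean(0).round(4))
def win(u0,v0,u1,v1):
    m=np.zeros(hsv.shape[:2],bool); m[int(v0*.64):int(v1*.64),int(u0*.64):int(u1*.64)]=1; return m
H,S,V=[hsv[...,i].astype(int) for i in range(3)]
rect(win(380,160,600,275)&(V<75)&(S>90),.003,"mat")
rect(win(510,200,580,225)&(V>95),.018,"handle")
rect(win(510,200,535,225)&(H>100)&(H<130)&(S>120),.018,"band")
rect(win(400,205,510,235)&(S<110)&(V>75),.012,"shaft+hook")
v,u=np.nonzero(win(440,280,565,360)&(H>10)&(H<30)&(S>60)); 
rect(win(440,280,565,360)&(H>80)&(H<110)&(S>20),.017,"glass")
rect(win(440,280,565,360)&((S>28)),.012,"board")
rect(win(280,155,310,172+12)&(S>100)&(V>80),.055,"jar lid")
rect(win(290,232,316,258)&(S>100),.04,"amber")
rect(win(150,195,240,235)&(H>12)&(H<30)&(S>90),.016,"bar")
rect(win(178,203,200,222)&(V<60),.065,"knob")
```

```text
mat 4101 [ 0.623  -0.2612] [0.1733 0.3769] 1.41 mean [ 0.6257 -0.2631]
handle 209 [ 0.6247 -0.3631] [0.1079 0.0182] 89.08 mean [ 0.6247 -0.3577]
band 34 [ 0.6253 -0.324 ] [0.012  0.0184] 87.98 mean [ 0.6251 -0.3238]
shaft+hook 188 [ 0.6135 -0.1973] [0.1951 0.0303] 89.07 mean [ 0.624  -0.1769]
glass 263 [ 0.4248 -0.276 ] [0.1653 0.0943] 87.38 mean [ 0.429  -0.2828]
board 483 [ 0.4248 -0.2766] [0.1908 0.1183] 86.88 mean [ 0.4222 -0.2774]
jar lid 154 [0.7087 0.1107] [0.0378 0.0387] 89.53 mean [0.7084 0.1099]
amber 66 [0.5641 0.0966] [0.0284 0.0338] 35.13 mean [0.5626 0.0956]
bar 129 [0.6315 0.303 ] [0.0125 0.1099] 5.92 mean [0.631  0.3045]
knob 7 [0.62   0.3035] [0.0094 0.0232] 6.34 mean [0.6192 0.297 ]
```

View pics/crop.png

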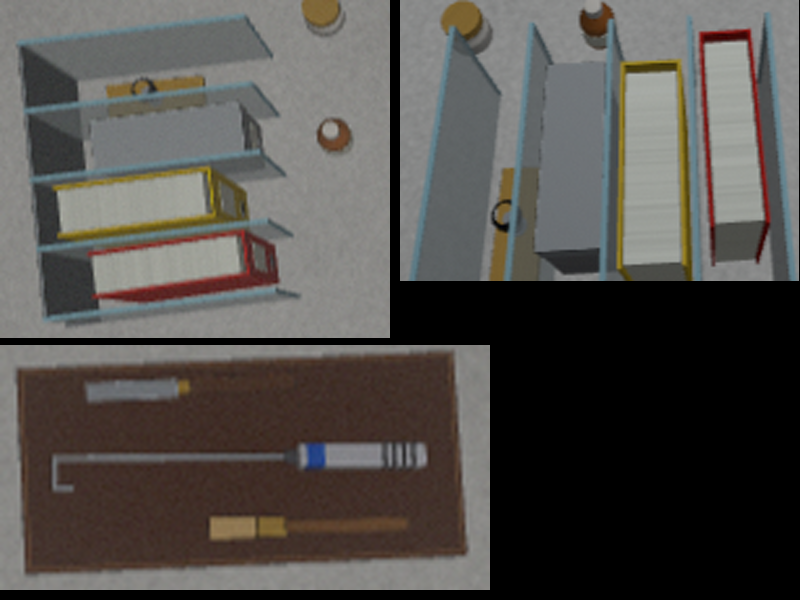

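The crop confirms three things. The weight is in the outermost slot, with its knob at top crop (145,90) and side crop (505,215). The picker lies flat with the hook toward the rack. The archive box is in the next slot.

```bash
cat >> h.py <<'E'
def tri(d1,p1,d2,p2):
    a=ray(d1,*p1);b=ray(d2,*p2); s=np.linalg.lstsq(np.stack([a,-b],1),d2["p"]-d1["p"],rcond=None)[0]
    q1=d1["p"]+a*s[0];q2=d2["p"]+b*s[1]; return (q1+q2)/2,np.linalg.norm(q1-q2)
E
python3 - <<'E'
from h import *
t=cam("top"); s=cam("side")
ft=lambda c:(65+c[0]/2.6,105+c[1]/2.6); fs=lambda c:(110+(c[0]-400)/2.1,250+c[1]/2.1)
print("knob",tri(t,ft((144,90)),s,fs((506,214))))
L=[((20,45),(248,17)),((28,112),(252,84)),((33,180),(262,152)),((40,248),(272,220)),((45,320),(278,290))]
for a,b in L:
    A,B=[plane(t,*ft(q),.18) for q in(a,b)]; d=A-B; print(A.round(4),B.round(4),np.linalg.norm(d).round(4),np.degrees(np.arctan2(-d[0],d[1])).round(2))
# bar edges on z=.016 (visible long edge, brass) 
hsv=cv2.cvtColor(t["frame"],cv2.COLOR_BGR2HSV)[...,:].astype(int)
for z in (.016,):
  for c in ((107,78),(204,77),(107,105),(205,103)): print("bar",plane(t,*ft(c),z).round(4))
o=r.get_obs(); M=R.from_rotvec(o["orientation"]).as_matrix(); print(M.round(3))
for n,d,uv in(("t",t,(144,90)),):print(plane(t,*ft(uv),.076),plane(t,*ft(uv),.065))
# depth points of knob
u,v=np.meshgrid(np.arange(116,127),np.arange(134,146)); P=deproj(t,u.ravel(),v.ravel()); Q=P[(P[:,2]>.055)&(P[:,2]<.09)]; print(len(Q),Q.mean(0) if len(Q) else 0, (Q.max(0)+Q.min(0))/2 if len(Q) else 0)
E
```

```text
knob (array([0.61485161, 0.30130634, 0.06794556]), np.float64(0.0009374791601461578))
[0.6392 0.3968 0.18  ] [0.6645 0.1675 0.18  ] 0.2307 6.29
[0.5706 0.3878 0.18  ] [0.5955 0.1636 0.18  ] 0.2256 6.33
[0.5017 0.3818 0.18  ] [0.5261 0.1537 0.18  ] 0.2294 6.09
[0.4335 0.3739 0.18  ] [0.4574 0.1439 0.18  ] 0.2312 5.92
[0.3621 0.368  0.18  ] [0.3874 0.1382 0.18  ] 0.2312 6.29
bar [0.6398 0.357  0.016 ]
bar [0.6391 0.2465 0.016 ]
bar [0.6085 0.3567 0.016 ]
bar [0.609  0.2453 0.016 ]
[[ 0.92   0.393 -0.   ]
 [ 0.393 -0.92   0.001]
 [-0.    -0.001 -1.   ]]
[0.61270423 0.29911662 0.076     ] [0.61498884 0.30198618 0.065     ]
25 [0.62053168 0.29992493 0.07024118] [0.61943165 0.30121533 0.06688026]
```

Call:
{"name": "send_rows", "arguments": {"deltas": [{"dx": 30, "dy": 20, "rz": 6}, {"dx": 60, "dy": 40, "rz": 12}, {"dx": 90, "dy": 60, "rz": 18}, {"dx": 120, "dy": 80, "rz": 24}, {"dx": 150, "dy": 97, "rz": 30}], "jaw": 42, "newtons": 80}}

```text
$.deltas[0]: bad value
```

Call:
{"name": "send_rows", "arguments": {"deltas": [{"dx": 30, "dy": 20, "rz": 6}, {"dx": 60, "dy": 40, "rz": 12}, {"dx": 90, "dy": 60, "rz": 18}, {"dx": 120, "dy": 80, "rz": 24}, {"dx": 150, "dy": 97, "rz": 30}]}}

```text
$.deltas[0]: bad value
```

Call:
{"name": "send_rows", "arguments": {"deltas": [{"dx": 30, "dy": 20, "dz": -20, "rz": 3}, {"dx": 60, "dy": 38, "dz": -60, "rz": 6}, {"dx": 60, "dy": 38, "dz": -100, "rz": 6}, {"dx": 60, "dy": 38, "dz": -130, "rz": 6}, {"dx": 60, "dy": 38, "dz": -130, "rz": 6}]}}

```text
$.deltas[0]: bad value
```

Run:
```python
from h import *
o=r.get_obs(); print(o["clock"],o["tcp_pos"],R.from_rotvec(o["orientation"]).as_matrix().round(3).tolist(),o["joints"].round(2),o["grip_width"])
d=cam("wrist"); cv2.imwrite("pics/w1.png",d["frame"]); print(d["p"],d["R"].round(3).tolist())
hsv=cv2.cvtColor(d["frame"],cv2.COLOR_BGR2HSV).astype(int)
v,u=np.nonzero((hsv[...,0]>100)&(hsv[...,0]<130)&(hsv[...,1]>130)&(hsv[...,2]>60)); print("blue",len(u),plane(d,u.mean(),v.mean(),.02),u.mean(),v.mean())
```

```text
0.3 [ 0.26513006 -0.62056262  0.24194748] [[0.92, 0.393, -0.0], [0.393, -0.92, 0.001], [-0.0, -0.001, -1.0]] [ 1.06  0.48  0.02  1.56 -0.01  1.11 -0.08] 0.08509915177242006
[ 0.33459777 -0.59080789  0.37399891] [[0.394, -0.877, -0.276], [-0.919, -0.376, -0.117], [-0.002, 0.299, -0.954]]
blue 3334 [ 0.23292964 -0.35140241  0.02      ] 15.18626274745051 96.51709658068387
```

View pics/w1.png

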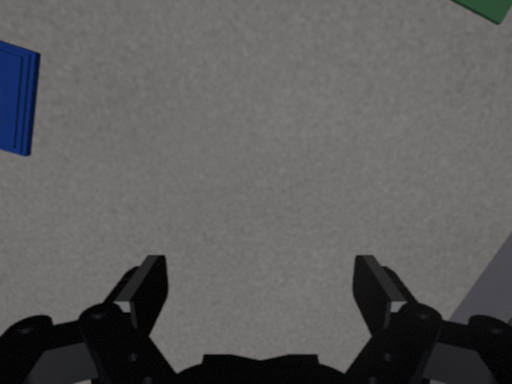

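The picture shows bare bench with the blue look-alike at left (15,96). The arm hasn't moved: the rows were refused because each one needs all six numbers.

Call:
{"name": "send_rows", "arguments": {"deltas": [{"dx": 30, "dy": 20, "dz": 0, "rx": 0, "ry": 0, "rz": 6}, {"dx": 60, "dy": 40, "dz": 0, "rx": 0, "ry": 0, "rz": 12}, {"dx": 90, "dy": 60, "dz": 0, "rx": 0, "ry": 0, "rz": 18}, {"dx": 120, "dy": 80, "dz": 0, "rx": 0, "ry": 0, "rz": 24}, {"dx": 150, "dy": 97, "dz": 0, "rx": 0, "ry": 0, "rz": 30}], "jaw": 42, "newtons": 80}}

```text
clock: 0.77
tcp_pos: [0.4166, -0.5222, 0.2425]
orientation: [2.806, 1.413, 0.0]
contact_force: [-0.4, -0.0, 0.0]
grip_width: 0.0421
gripper_force: 0.0
```

Call:
{"name": "send_rows", "arguments": {"deltas": [{"dx": 30, "dy": 20, "dz": 0, "rx": 0, "ry": 0, "rz": 6}, {"dx": 60, "dy": 40, "dz": 0, "rx": 0, "ry": 0, "rz": 12}, {"dx": 90, "dy": 60, "dz": 0, "rx": 0, "ry": 0, "rz": 18}, {"dx": 120, "dy": 80, "dz": 0, "rx": 0, "ry": 0, "rz": 24}, {"dx": 150, "dy": 97, "dz": 0, "rx": 0, "ry": 0, "rz": 30}]}}

```text
clock: 1.18
tcp_pos: [0.5667, -0.425, 0.2425]
orientation: [-2.344, -2.091, -0.0]
contact_force: [0.7, -0.2, -0.1]
grip_width: 0.0422
gripper_force: 0.0
```

Call:
{"name": "send_rows", "arguments": {"deltas": [{"dx": 30, "dy": 20, "dz": -20, "rx": 0, "ry": 0, "rz": 3}, {"dx": 60, "dy": 38, "dz": -60, "rx": 0, "ry": 0, "rz": 6}, {"dx": 60, "dy": 38, "dz": -100, "rx": 0, "ry": 0, "rz": 6}, {"dx": 60, "dy": 38, "dz": -130, "rx": 0, "ry": 0, "rz": 6}, {"dx": 60, "dy": 38, "dz": -130, "rx": 0, "ry": 0, "rz": 6}]}}

```text
clock: 1.6
tcp_pos: [0.6211, -0.385, 0.103]
orientation: [-2.226, -2.198, 0.006]
contact_force: [-2.4, 1.6, -2.1]
grip_width: 0.0423
gripper_force: 0.0
```

Run:
```python
from h import *
o=r.get_obs(); print(o["clock"],o["tcp_pos"],R.from_rotvec(o["orientation"]).as_matrix().round(3).tolist(),o["joints"].round(2),o["grip_width"])
d=cam("wrist"); cv2.imwrite("pics/w2.png",d["frame"])
hsv=cv2.cvtColor(d["frame"],cv2.COLOR_BGR2HSV).astype(int)
v,u=np.nonzero((hsv[...,0]>100)&(hsv[...,0]<130)&(hsv[...,1]>130)&(hsv[...,2]>60)); print("blue",len(u),plane(d,u.mean(),v.mean(),.02),u.mean(),v.mean())
```

```text
1.6 [ 0.6210719  -0.38503448  0.10303306] [[0.013, 1.0, -0.012], [1.0, -0.013, 0.007], [0.007, -0.013, -1.0]] [ 0.65  0.72 -0.28  1.48  0.22  0.98  0.3 ] 0.04227615058920356
blue 650 [ 0.62511289 -0.32508926  0.02      ] 268.1384615384615 124.32
```

View pics/w2.png

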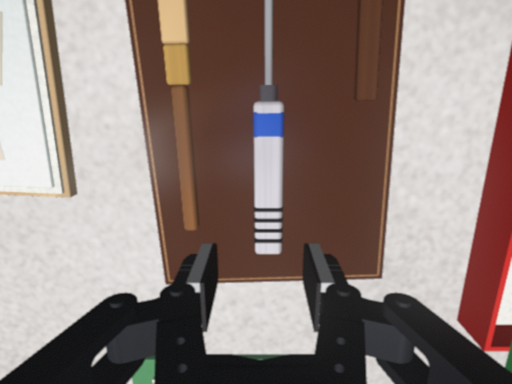

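The picker's handle is vertical in the picture with the blue band at (268,124), the brush is to its left at (187,160), and the fingers straddle the handle's butt. Position agrees with the top view, so descend and grip.

Call:
{"name": "send_rows", "arguments": {"deltas": [{"dx": 0, "dy": 0, "dz": -30, "rx": 0, "ry": 0, "rz": 0}, {"dx": 0, "dy": 0, "dz": -60, "rx": 0, "ry": 0, "rz": 0}, {"dx": 0, "dy": 0, "dz": -80, "rx": 0, "ry": 0, "rz": 0}, {"dx": 0, "dy": 0, "dz": -90, "rx": 0, "ry": 0, "rz": 0}, {"dx": 0, "dy": 0, "dz": -94, "rx": 0, "ry": 0, "rz": 0}]}}

```text
clock: 2.07
tcp_pos: [0.6252, -0.3899, 0.0191]
orientation: [2.239, 2.203, -0.0]
contact_force: [-0.4, 0.0, 0.8]
grip_width: 0.0421
gripper_force: 0.0
```

Call:
{"name": "send_rows", "arguments": {"deltas": [{"dx": 0, "dy": 0, "dz": 0, "rx": 0, "ry": 0, "rz": 0}, {"dx": 0, "dy": 0, "dz": 0, "rx": 0, "ry": 0, "rz": 0}]}}

```text
clock: 2.23
tcp_pos: [0.6265, -0.3898, 0.0209]
orientation: [2.236, 2.202, 0.001]
contact_force: [-0.1, -0.5, 1.1]
grip_width: 0.0419
gripper_force: 0.0
```

Call:
{"name": "send_rows", "arguments": {"deltas": [{"dx": 0, "dy": 0, "dz": 0, "rx": 0, "ry": 0, "rz": 0}, {"dx": 0, "dy": 0, "dz": 0, "rx": 0, "ry": 0, "rz": 0}, {"dx": 0, "dy": 0, "dz": 0, "rx": 0, "ry": 0, "rz": 0}, {"dx": 0, "dy": 0, "dz": 0, "rx": 0, "ry": 0, "rz": 0}, {"dx": 0, "dy": 0, "dz": 0, "rx": 0, "ry": 0, "rz": 0}], "jaw": 5, "newtons": 90}}

```text
clock: 2.65
tcp_pos: [0.6265, -0.3894, 0.0207]
orientation: [2.236, 2.202, 0.001]
contact_force: [-0.4, 0.0, 6.8]
grip_width: 0.0174
gripper_force: 89.5
```

Call:
{"name": "send_rows", "arguments": {"deltas": [{"dx": 0, "dy": 0, "dz": 10, "rx": 0, "ry": 0, "rz": 0}, {"dx": 0, "dy": 0, "dz": 30, "rx": 0, "ry": 0, "rz": 0}, {"dx": 0, "dy": 0, "dz": 55, "rx": 0, "ry": 0, "rz": 0}, {"dx": 0, "dy": 0, "dz": 75, "rx": 0, "ry": 0, "rz": 0}, {"dx": 0, "dy": 0, "dz": 85, "rx": 0, "ry": 0, "rz": 0}]}}

```text
clock: 3.07
tcp_pos: [0.6266, -0.3894, 0.1073]
orientation: [2.235, 2.201, 0.002]
contact_force: [1.3, 0.6, -0.2]
grip_width: 0.0171
gripper_force: 88.5
```

Call:
{"name": "send_rows", "arguments": {"deltas": [{"dx": 5, "dy": 20, "dz": 0, "rx": 0, "ry": 0, "rz": 1}, {"dx": 15, "dy": 50, "dz": 0, "rx": 0, "ry": 0, "rz": 2}, {"dx": 25, "dy": 85, "dz": 0, "rx": 0, "ry": 0, "rz": 3}, {"dx": 35, "dy": 120, "dz": 0, "rx": 0, "ry": 0, "rz": 4}, {"dx": 45, "dy": 155, "dz": 0, "rx": 0, "ry": 0, "rz": 5}]}}

```text
clock: 3.48
tcp_pos: [0.6699, -0.2316, 0.1027]
orientation: [-2.138, -2.3, 0.001]
contact_force: [1.1, 0.6, -1.6]
grip_width: 0.0173
gripper_force: 88.5
```

Call:
{"name": "send_rows", "arguments": {"deltas": [{"dx": 5, "dy": 30, "dz": 0, "rx": 0, "ry": 0, "rz": 1}, {"dx": 10, "dy": 60, "dz": 0, "rx": 0, "ry": 0, "rz": 2}, {"dx": 16, "dy": 80, "dz": 0, "rx": 0, "ry": 0, "rz": 2}, {"dx": 16, "dy": 80, "dz": 0, "rx": 0, "ry": 0, "rz": 2}, {"dx": 16, "dy": 80, "dz": 0, "rx": 0, "ry": 0, "rz": 2}]}}

```text
clock: 3.9
tcp_pos: [0.6862, -0.1506, 0.1028]
orientation: [-2.094, -2.341, -0.0]
contact_force: [-0.5, -1.1, -1.4]
grip_width: 0.0176
gripper_force: 88.5
```

Run:
```python
from h import *
o=r.get_obs(); print(o["clock"],o["tcp_pos"],R.from_rotvec(o["orientation"]).as_matrix().round(3).tolist(),o["joints"].round(2),o["grip_width"],o["contact_force"])
t=cam("top"); s=cam("side")
a=t["frame"][100:200,60:300]; b=s["frame"][190:384,90:260]
im=np.zeros((600,800,3),np.uint8)
q=cv2.resize(a,None,fx=3.3,fy=3.3,interpolation=cv2.INTER_CUBIC); im[:330,:792]=q[:330]
q=cv2.resize(b,None,fx=1.39,fy=1.39,interpolation=cv2.INTER_CUBIC); im[331:331+q.shape[0],:q.shape[1]]=q[:269]
q=cv2.resize(s["frame"][215:290,140:260],None,fx=3.5,fy=3.5,interpolation=cv2.INTER_CUBIC); im[331:331+q.shape[0],300:300+q.shape[1]]=q
cv2.imwrite("pics/h1.png",im)
```

```text
3.9 [ 0.68620466 -0.15064654  0.10284589] [[-0.111, 0.994, -0.001], [0.994, 0.111, 0.001], [0.001, -0.001, -1.0]] [ 0.34  0.68 -0.32  1.57  0.25  0.93  0.05] 0.01764165650358117 [-0.47316832 -1.09100273 -1.43398343]
```

View pics/h1.png

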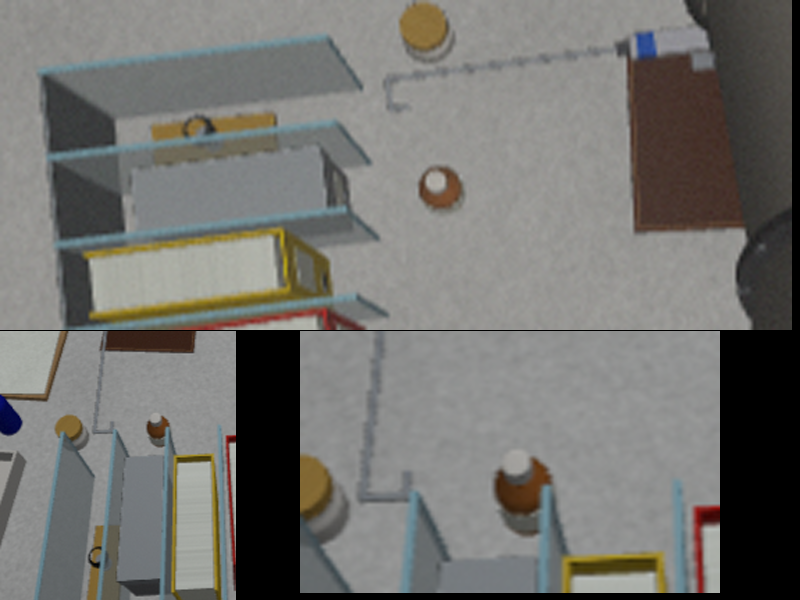

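The top crop shows the hook in front of the slot: corner at (389,78), cross bar end at (388,106). The side close-up shows its corner at (364,497) and bar end at (408,497).

Run:
```python
from h import *
t=cam("top"); s=cam("side")
T=lambda c:(60+c[0]/3.3,100+c[1]/3.3); S=lambda c:(140+(c[0]-300)/3.5,215+(c[1]-331)/3.5)
c=tri(t,T((389,78)),s,S((364,497))); e=tri(t,T((388,106)),s,S((408,497))); print("corner",c,"end",e)
b=plane(t,*T((625,48)),.098); b2=plane(t,*T((645,44)),.105); print("shaft root",b,"band",b2, "heading",np.degrees(np.arctan2(-(c[0]-b)[0],(c[0]-b)[1])))
ex=np.array([-.108,.994]);ey=np.array([-.994,-.108])
N=np.array([.617,.301])
for q in(c[0],e[0]): w=q[:2]-N; print("rel neck",w@ex,w@ey)
print(plane(t,*T((389,78)),.098),plane(t,*T((389,78)),.09))
```

```text
corner (array([0.65095449, 0.13319255, 0.09524264]), np.float64(0.001442850040864398)) end (array([0.62449025, 0.1334096 , 0.09954336]), np.float64(0.003951318147254233))
shaft root [ 0.67392351 -0.06825217  0.098     ] band [ 0.67531724 -0.08519261  0.105     ] heading 6.504855312581599
rel neck -0.17046768856137404 -0.015627557290432997
rel neck -0.16739380826942782 0.010654458413860157
[0.65102509 0.13294205 0.098     ] [0.65295006 0.13404356 0.09      ]
```

Call:
{"name": "send_rows", "arguments": {"deltas": [{"dx": 6, "dy": 1, "dz": 0, "rx": 0, "ry": 0, "rz": 0}, {"dx": 4, "dy": 20, "dz": 0, "rx": 0, "ry": 0, "rz": 0}, {"dx": 1, "dy": 45, "dz": 0, "rx": 0, "ry": 0, "rz": 0}, {"dx": -2, "dy": 72, "dz": 0, "rx": 0, "ry": 0, "rz": 0}, {"dx": -5, "dy": 100, "dz": 0, "rx": 0, "ry": 0, "rz": 0}]}}

```text
clock: 4.52
tcp_pos: [0.6814, -0.0543, 0.1033]
orientation: [2.102, 2.334, -0.0]
contact_force: [0.2, 0.4, -1.4]
grip_width: 0.0171
gripper_force: 88.5
```

Call:
{"name": "send_rows", "arguments": {"deltas": [{"dx": -3, "dy": 28, "dz": 0, "rx": 0, "ry": 0, "rz": 0}, {"dx": -6, "dy": 56, "dz": 0, "rx": 0, "ry": 0, "rz": 0}, {"dx": -9, "dy": 84, "dz": 0, "rx": 0, "ry": 0, "rz": 0}, {"dx": -11, "dy": 108, "dz": 0, "rx": 0, "ry": 0, "rz": 0}, {"dx": -11, "dy": 108, "dz": 0, "rx": 0, "ry": 0, "rz": 0}]}}

```text
clock: 4.93
tcp_pos: [0.6698, 0.0622, 0.1038]
orientation: [-2.089, -2.342, -0.006]
contact_force: [-0.9, 2.0, -1.7]
grip_width: 0.0169
gripper_force: 88.5
```

Run:
```python
from h import *
o=r.get_obs(); print(o["clock"],o["tcp_pos"],o["grip_width"],o["contact_force"])
t=cam("top"); s=cam("side")
im=np.zeros((600,800,3),np.uint8)
q=cv2.resize(t["frame"][110:180,70:220],None,fx=4,fy=4,interpolation=cv2.INTER_CUBIC); im[:280,:600]=q
q=cv2.resize(s["frame"][304:384,100:250],None,fx=4,fy=4,interpolation=cv2.INTER_CUBIC); im[280:600,:600]=q
cv2.imwrite("pics/h2.png",im)
```

```text
4.9333 [0.66975697 0.06216182 0.10377288] 0.016914395124090462 [-0.85767152  1.98411418 -1.72229397]
```

View pics/h2.png

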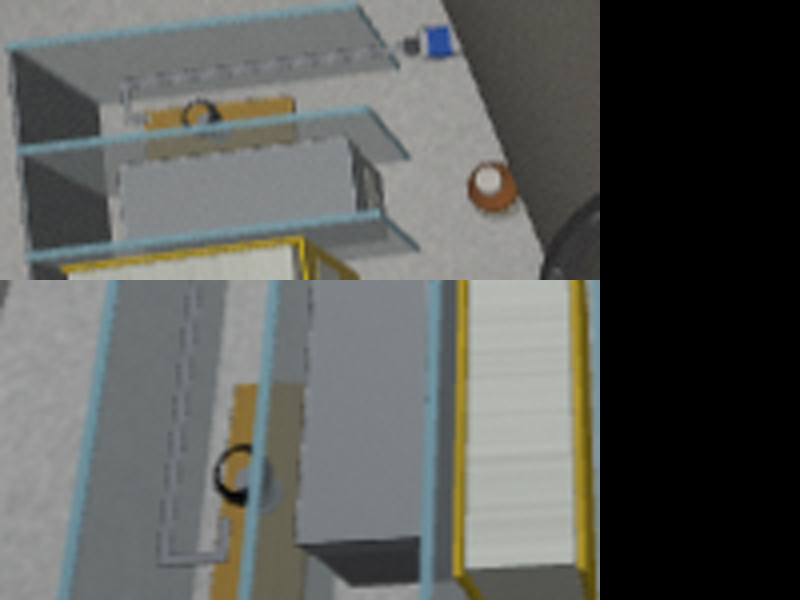

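The hook is in the slot behind and beside the knob. Top crop: corner (126,88), knob (200,116). Side crop: corner (165,558), return tip (222,520), knob (243,475).

Run:
```python
from h import *
t=cam("top"); s=cam("side")
T=lambda c:(70+c[0]/4,110+c[1]/4); S=lambda c:(100+c[0]/4,304+(c[1]-280)/4)
ex=np.array([-.108,.994]);ey=np.array([-.994,-.108])
K=tri(t,T((200,116)),s,S((243,475))); c=tri(t,T((126,88)),s,S((165,558))); e=tri(t,T((146,121)),s,S((222,520)))
sh=tri(t,T((325,59)),s,S((192,290)))
for n,q in(("knob",K),("corner",c),("tip",e)): w=(q[0]-K[0])[:2]; print(n,q[0].round(4),round(q[1],4),"rel",(w@ex).round(4),(w@ey).round(4))
print("slot centre lateral rel knob",(np.array([.6175,.279])-K[0][:2])@ey)
# wall check: plane of divider at hook height using its lower front? top edges only
for z in(.065,.07):
  k=plane(t,*T((200,116)),z)[:2]; k2=plane(s,*S((243,475)),z)[:2]; print(z,k,k2)
for z in(.09,.095,.1):
  print(z,plane(t,*T((126,88)),z)[:2],plane(s,*S((165,558)),z)[:2])
o=r.get_obs(); print(o["tcp_pos"],o["contact_force"])
```

```text
knob [0.6157 0.3026 0.0664] 0.0016 rel 0.0 0.0
corner [0.6305 0.3445 0.1045] 0.0027 rel 0.04 -0.0192
tip [0.6064 0.3287 0.1106] 0.0041 rel 0.027 0.0064
slot centre lateral rel knob 0.0007664075862956784
0.065 [0.61679501 0.3030943 ] [0.61527202 0.30227847]
0.07 [0.61574979 0.3017858 ] [0.61394947 0.30314595]
0.09 [0.63239157 0.34850034] [0.63622072 0.34287554]
0.095 [0.6312669  0.34699363] [0.63470772 0.34349247]
0.1 [0.63014223 0.34548693] [0.63319473 0.3441094 ]
[0.67070614 0.05230178 0.10319378] [ 0.29674829 -1.07423207 -1.41091827]
```

Call:
{"name": "send_rows", "arguments": {"deltas": [{"dx": 3, "dy": 0, "dz": 0, "rx": 0, "ry": 0, "rz": 0}, {"dx": 3, "dy": 0, "dz": -6, "rx": 0, "ry": 0, "rz": 0}, {"dx": 3, "dy": 0, "dz": -14, "rx": 0, "ry": 0, "rz": 0}, {"dx": 3, "dy": 0, "dz": -22, "rx": 0, "ry": 0, "rz": 0}, {"dx": 3, "dy": 0, "dz": -30, "rx": 0, "ry": 0, "rz": 0}]}}

```text
clock: 5.55
tcp_pos: [0.6728, 0.0538, 0.0719]
orientation: [-2.1, -2.336, 0.001]
contact_force: [0.2, 0.1, -1.3]
grip_width: 0.0171
gripper_force: 88.5
```

Call:
{"name": "send_rows", "arguments": {"deltas": [{"dx": 0, "dy": 0, "dz": -8, "rx": 0, "ry": 0, "rz": 0}, {"dx": 0, "dy": 0, "dz": -16, "rx": 0, "ry": 0, "rz": 0}, {"dx": 0, "dy": 0, "dz": -24, "rx": 0, "ry": 0, "rz": 0}, {"dx": 0, "dy": 0, "dz": -32, "rx": 0, "ry": 0, "rz": 0}, {"dx": 0, "dy": 0, "dz": -34, "rx": 0, "ry": 0, "rz": 0}]}}

```text
clock: 5.97
tcp_pos: [0.6722, 0.0542, 0.0374]
orientation: [-2.098, -2.336, 0.003]
contact_force: [0.2, 0.3, -1.7]
grip_width: 0.0172
gripper_force: 88.5
```

Run:
```python
from h import *
o=r.get_obs(); print(o["clock"],o["tcp_pos"],o["grip_width"],o["contact_force"],o["moment"])
t=cam("top"); s=cam("side")
im=np.zeros((600,800,3),np.uint8)
q=cv2.resize(t["frame"][110:180,70:220],None,fx=4,fy=4,interpolation=cv2.INTER_CUBIC); im[:280,:600]=q
q=cv2.resize(s["frame"][304:384,100:250],None,fx=4,fy=4,interpolation=cv2.INTER_CUBIC); im[280:600,:600]=q
cv2.imwrite("pics/h3.png",im)
```

```text
5.9667 [0.67224212 0.05418376 0.03740545] 0.017218076942188573 [ 0.18188685  0.31801506 -1.73984525] [-0.09240986  0.00616803  0.03286767]
```

View pics/h3.png

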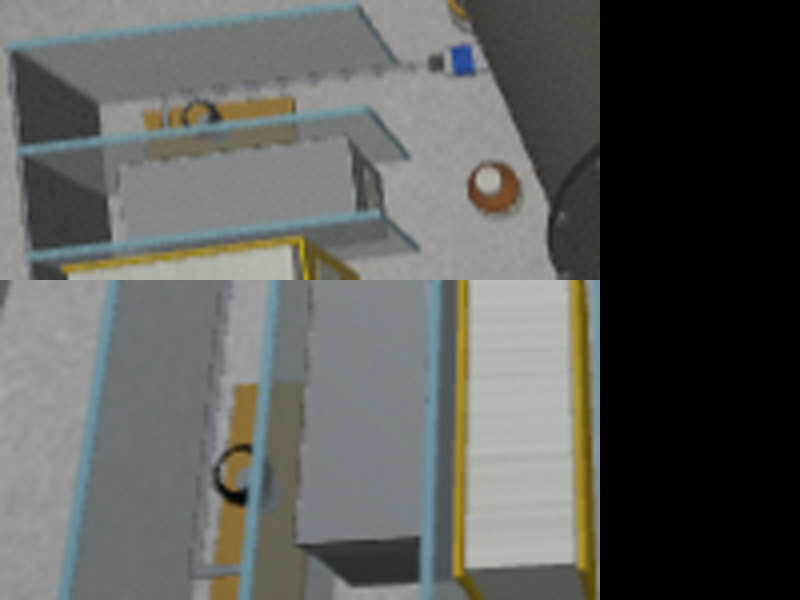

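The hook is down behind the neck: top corner (165,97), side corner (196,572). The knob is unmoved. Work out the side shift to centre it on the neck.

Run:
```python
from h import *
t=cam("top"); s=cam("side")
T=lambda c:(70+c[0]/4,110+c[1]/4); S=lambda c:(100+c[0]/4,304+(c[1]-280)/4)
ex=np.array([-.108,.994]);ey=np.array([-.994,-.108])
K=np.array([.6160,.3026]); c=tri(t,T((165,97)),s,S((196,572)))
print(c)
for q in(c[0][:2],plane(t,*T((165,97)),.032)[:2],plane(s,*S((196,572)),.032)[:2]): w=q-K; print(q,w@ex,w@ey)
```

```text
(array([0.63997163, 0.33978093, 0.0234102 ]), np.float64(0.00035779021975268456))
[0.63997163 0.33978093] 0.03436890737921149 -0.027843337376832
[0.63826547 0.33741108] 0.03219754009071337 -0.025891473919532882
[0.63736888 0.34076397] 0.03562714539849391 -0.025362374225515717
```

Call:
{"name": "send_rows", "arguments": {"deltas": [{"dx": -4, "dy": 0, "dz": 2, "rx": 0, "ry": 0, "rz": 0}, {"dx": -9, "dy": -1, "dz": 4, "rx": 0, "ry": 0, "rz": 0}, {"dx": -12.5, "dy": -1.5, "dz": 5, "rx": 0, "ry": 0, "rz": 0}, {"dx": -12.5, "dy": -1.5, "dz": 5, "rx": 0, "ry": 0, "rz": 0}, {"dx": -12.5, "dy": -1.5, "dz": 5, "rx": 0, "ry": 0, "rz": 0}]}}

```text
clock: 6.58
tcp_pos: [0.6606, 0.0527, 0.0448]
orientation: [2.099, 2.337, 0.0]
contact_force: [0.3, 0.3, -2.6]
grip_width: 0.0174
gripper_force: 88.5
```

Call:
{"name": "send_rows", "arguments": {"deltas": [{"dx": 0.5, "dy": -5, "dz": 0, "rx": 0, "ry": 0, "rz": 0}, {"dx": 1, "dy": -10, "dz": 0, "rx": 0, "ry": 0, "rz": 0}, {"dx": 1.5, "dy": -15, "dz": 0, "rx": 0, "ry": 0, "rz": 0}, {"dx": 1.9, "dy": -18, "dz": 0, "rx": 0, "ry": 0, "rz": 0}, {"dx": 1.9, "dy": -18, "dz": 0, "rx": 0, "ry": 0, "rz": 0}]}}

```text
clock: 7.0
tcp_pos: [0.6628, 0.0329, 0.0441]
orientation: [2.101, 2.335, -0.001]
contact_force: [-0.8, -0.6, -0.8]
grip_width: 0.0175
gripper_force: 88.5
```

```bash
cat >> h.py <<'E'
def look(t=None):
    o=r.get_obs(); print(o["clock"],o["tcp_pos"].round(4),"F",o["contact_force"].round(2),"M",o["moment"].round(3),"g",round(o["grip_width"],4),o["gripper_force"])
E
python3 - <<'E'
from h import *
look(); t=cam("top")
hsv=cv2.cvtColor(t["frame"],cv2.COLOR_BGR2HSV).astype(int)
# brass bar pixels in the slot region
m=(hsv[...,0]>12)&(hsv[...,0]<30)&(hsv[...,1]>90); m[:132]=0;m[146:]=0;m[:,:100]=0;m[:,155:]=0
v,u=np.nonzero(m); P=plane(t,u,v,.016); print("bar y range",P[:,1].min(),P[:,1].max(),P[:,1].mean())
E
```

```text
7.0 [0.6628 0.0329 0.0441] F [-0.82 -0.59 -0.83] M [-0.074  0.011 -0.009] g 0.0175 88.53248834609985
bar y range 0.24786856866742527 0.3573255257788728 0.3053770252584776
```

Call:
{"name": "send_rows", "arguments": {"deltas": [{"dx": 0.5, "dy": -5, "dz": 0, "rx": 0, "ry": 0, "rz": 0}, {"dx": 1, "dy": -10, "dz": 0, "rx": 0, "ry": 0, "rz": 0}, {"dx": 1.6, "dy": -15, "dz": 0, "rx": 0, "ry": 0, "rz": 0}, {"dx": 2.2, "dy": -20, "dz": 0, "rx": 0, "ry": 0, "rz": 0}, {"dx": 3.2, "dy": -30, "dz": 0, "rx": 0, "ry": 0, "rz": 0}]}}

```text
clock: 7.47
tcp_pos: [0.6657, 0.0073, 0.0444]
orientation: [-2.095, -2.338, -0.003]
contact_force: [-0.1, 5.1, -2.0]
grip_width: 0.0173
gripper_force: 88.5
```

Run:
```python
from h import *
look(); t=cam("top")
hsv=cv2.cvtColor(t["frame"],cv2.COLOR_BGR2HSV).astype(int)
m=(hsv[...,0]>12)&(hsv[...,0]<30)&(hsv[...,1]>90); m[:132]=0;m[146:]=0;m[:,:100]=0;m[:,175:]=0
v,u=np.nonzero(m); P=plane(t,u,v,.016); print("bar y range",P[:,1].min(),P[:,1].max(),P[:,1].mean())
```

```text
7.4667 [0.6657 0.0073 0.0444] F [-0.12  5.15 -2.03] M [ 0.894  0.074 -0.063] g 0.0173 88.50775122642517
bar y range 0.23009298939149578 0.3396151331143926 0.2900695753824775
```

Call:
{"name": "send_rows", "arguments": {"deltas": [{"dx": 1.3, "dy": -12, "dz": 0, "rx": 0, "ry": 0, "rz": 0}, {"dx": 2.6, "dy": -24, "dz": 0, "rx": 0, "ry": 0, "rz": 0}, {"dx": 3.9, "dy": -36, "dz": 0, "rx": 0, "ry": 0, "rz": 0}, {"dx": 5.2, "dy": -48, "dz": 0, "rx": 0, "ry": 0, "rz": 0}, {"dx": 6.5, "dy": -60, "dz": 0, "rx": 0, "ry": 0, "rz": 0}]}}

```text
clock: 7.93
tcp_pos: [0.6723, -0.0561, 0.0443]
orientation: [-2.099, -2.337, -0.0]
contact_force: [-0.7, 4.7, -2.3]
grip_width: 0.0174
gripper_force: 88.5
```

Call:
{"name": "send_rows", "arguments": {"deltas": [{"dx": 1.3, "dy": -12, "dz": 0, "rx": 0, "ry": 0, "rz": 0}, {"dx": 2.6, "dy": -24, "dz": 0, "rx": 0, "ry": 0, "rz": 0}, {"dx": 3.9, "dy": -36, "dz": 0, "rx": 0, "ry": 0, "rz": 0}, {"dx": 5.2, "dy": -48, "dz": 0, "rx": 0, "ry": 0, "rz": 0}, {"dx": 6.5, "dy": -60, "dz": 0, "rx": 0, "ry": 0, "rz": 0}]}}

```text
clock: 8.35
tcp_pos: [0.6788, -0.1165, 0.0442]
orientation: [-2.099, -2.337, 0.0]
contact_force: [-0.4, 3.9, -1.4]
grip_width: 0.0174
gripper_force: 88.5
```

```bash
cat >> h.py <<'E'
def brass(t):
    hsv=cv2.cvtColor(t["frame"],cv2.COLOR_BGR2HSV).astype(int)
    m=(hsv[...,0]>12)&(hsv[...,0]<30)&(hsv[...,1]>90); m[:122]=0;m[160:]=0;m[:,:100]=0;m[:,245:]=0
    n,lab,st,ce=cv2.connectedComponentsWithStats(m.astype(np.uint8))
    for i in range(1,n):
        if st[i,4]>12:
            v,u=np.nonzero(lab==i); P=plane(t,u,v,.016)[:,:2].astype(np.float32); c,sz,an=cv2.minAreaRect(P)
            print(st[i].tolist(),np.round(c,4),np.round(sz,4),round(an,1))
E
python3 -c "
from h import *
look(); brass(cam('top'))"
```

```text
8.35 [ 0.6788 -0.1165  0.0442] F [-0.36  3.92 -1.38] M [ 0.886  0.086 -0.037] g 0.0174 88.51730346679688
[154, 129, 38, 16, 323] [0.6302 0.1602] [0.0421 0.1091] 3.4
```

Call:
{"name": "send_rows", "arguments": {"deltas": [{"dx": 1.3, "dy": -12, "dz": 0, "rx": 0, "ry": 0, "rz": 0}, {"dx": 2.6, "dy": -24, "dz": 0, "rx": 0, "ry": 0, "rz": 0}, {"dx": 3.9, "dy": -36, "dz": 0, "rx": 0, "ry": 0, "rz": 0}, {"dx": 5.2, "dy": -48, "dz": 0, "rx": 0, "ry": 0, "rz": 0}, {"dx": 6.5, "dy": -60, "dz": 0, "rx": 0, "ry": 0, "rz": 0}]}}

```text
clock: 8.82
tcp_pos: [0.6853, -0.1763, 0.0442]
orientation: [-2.099, -2.337, 0.0]
contact_force: [-0.3, 3.8, -0.6]
grip_width: 0.0173
gripper_force: 88.5
```

Call:
{"name": "send_rows", "arguments": {"deltas": [{"dx": 1.3, "dy": -12, "dz": 0, "rx": 0, "ry": 0, "rz": 0}, {"dx": 2.6, "dy": -24, "dz": 0, "rx": 0, "ry": 0, "rz": 0}, {"dx": 3.9, "dy": -36, "dz": 0, "rx": 0, "ry": 0, "rz": 0}, {"dx": 5.2, "dy": -48, "dz": 0, "rx": 0, "ry": 0, "rz": 0}, {"dx": 6.5, "dy": -60, "dz": 0, "rx": 0, "ry": 0, "rz": 0}]}}

```text
clock: 9.23
tcp_pos: [0.6918, -0.2365, 0.0442]
orientation: [-2.099, -2.337, 0.0]
contact_force: [-1.0, 3.1, -1.0]
grip_width: 0.0174
gripper_force: 88.5
```

Call:
{"name": "send_rows", "arguments": {"deltas": [{"dx": 1, "dy": -8, "dz": 0, "rx": 0, "ry": 0, "rz": 0}, {"dx": 1.5, "dy": -14, "dz": 0, "rx": 0, "ry": 0, "rz": 0}, {"dx": 2, "dy": -18, "dz": 0, "rx": 0, "ry": 0, "rz": 0}, {"dx": 2.2, "dy": -20, "dz": 0, "rx": 0, "ry": 0, "rz": 0}, {"dx": 2.2, "dy": -20, "dz": 0, "rx": 0, "ry": 0, "rz": 0}]}}

```text
clock: 9.65
tcp_pos: [0.6941, -0.2557, 0.0443]
orientation: [2.099, 2.337, -0.0]
contact_force: [-0.0, 1.2, -1.5]
grip_width: 0.0174
gripper_force: 88.5
```

```bash
python3 -c "
from h import *
look(); t=cam('top'); brass(t)
im=cv2.resize(t['frame'][90:250,140:400],None,fx=3,fy=3,interpolation=cv2.INTER_CUBIC); cv2.imwrite('pics/h4.png',im)"
```

```text
9.65 [ 0.6941 -0.2557  0.0443] F [-0.04  1.16 -1.52] M [ 0.215  0.01  -0.038] g 0.0174 88.49097847938538
[201, 124, 37, 17, 425] [0.6458 0.0215] [0.0433 0.1086] 5.2
```

View pics/h4.png

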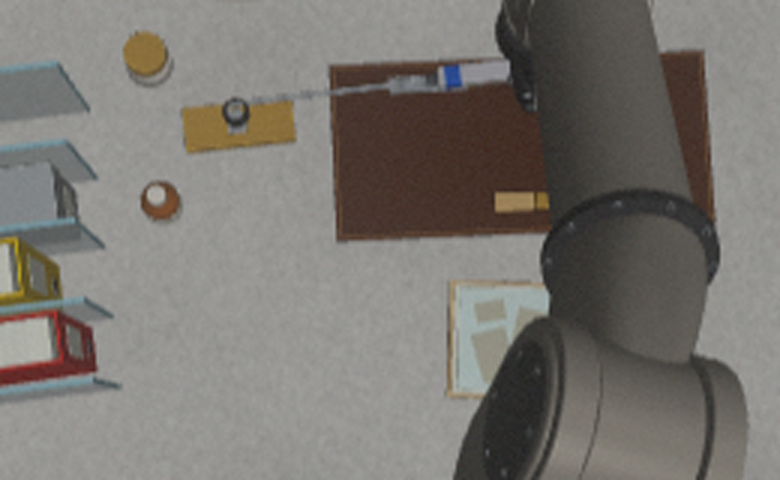

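The weight stands out of the rack at crop (238,127), with the hook round its neck (238,105). Now unhook: forward, aside, up, then back to the mat.

Call:
{"name": "send_rows", "arguments": {"deltas": [{"dx": -1, "dy": 8, "dz": 0, "rx": 0, "ry": 0, "rz": 0}, {"dx": -2, "dy": 20, "dz": 0, "rx": 0, "ry": 0, "rz": 0}, {"dx": -3.5, "dy": 32, "dz": 0, "rx": 0, "ry": 0, "rz": 0}, {"dx": 2, "dy": 32, "dz": 0, "rx": 0, "ry": 0, "rz": 0}, {"dx": 7.5, "dy": 33, "dz": 0, "rx": 0, "ry": 0, "rz": 0}]}}

```text
clock: 10.12
tcp_pos: [0.7021, -0.2201, 0.0447]
orientation: [-2.096, -2.34, -0.001]
contact_force: [-0.2, -0.5, -1.2]
grip_width: 0.0176
gripper_force: 88.6
```

Call:
{"name": "send_rows", "arguments": {"deltas": [{"dx": 0, "dy": 0, "dz": 0, "rx": 0, "ry": 0, "rz": 0}, {"dx": 0, "dy": 0, "dz": 12, "rx": 0, "ry": 0, "rz": 0}, {"dx": 0, "dy": 0, "dz": 30, "rx": 0, "ry": 0, "rz": 0}, {"dx": 0, "dy": 0, "dz": 55, "rx": 0, "ry": 0, "rz": 0}, {"dx": 0, "dy": 0, "dz": 70, "rx": 0, "ry": 0, "rz": 0}]}}

```text
clock: 10.53
tcp_pos: [0.7024, -0.2234, 0.1175]
orientation: [2.099, 2.334, 0.002]
contact_force: [0.9, -0.3, -1.2]
grip_width: 0.0175
gripper_force: 88.5
```

```bash
python3 -c "
from h import *
look(); t=cam('top'); brass(t)"
```

```text
10.5333 [ 0.7024 -0.2234  0.1175] F [ 0.85 -0.33 -1.23] M [-0.148 -0.044 -0.007] g 0.0175 88.54616403579712
[201, 123, 37, 18, 453] [0.6459 0.0214] [0.0438 0.1083] 5.2
[215, 124, 7, 5, 17] [0.6638 0.0256] [0.0113 0.0166] 21.3
```

Call:
{"name": "send_rows", "arguments": {"deltas": [{"dx": -10, "dy": -20, "dz": 0, "rx": 0, "ry": 0, "rz": -1}, {"dx": -25, "dy": -55, "dz": 0, "rx": 0, "ry": 0, "rz": -2.5}, {"dx": -42, "dy": -92, "dz": 0, "rx": 0, "ry": 0, "rz": -4}, {"dx": -58, "dy": -127, "dz": 0, "rx": 0, "ry": 0, "rz": -5.5}, {"dx": -76, "dy": -166, "dz": 0, "rx": 0, "ry": 0, "rz": -7}]}}

```text
clock: 11.0
tcp_pos: [0.6252, -0.3883, 0.1143]
orientation: [2.239, 2.204, 0.0]
contact_force: [1.4, -0.7, -1.1]
grip_width: 0.0174
gripper_force: 88.6
```

Call:
{"name": "send_rows", "arguments": {"deltas": [{"dx": 0, "dy": 0, "dz": 0, "rx": 0, "ry": 0, "rz": 0}, {"dx": 0, "dy": 0, "dz": -20, "rx": 0, "ry": 0, "rz": 0}, {"dx": 0, "dy": 0, "dz": -45, "rx": 0, "ry": 0, "rz": 0}, {"dx": 0, "dy": 0, "dz": -65, "rx": 0, "ry": 0, "rz": 0}, {"dx": 0, "dy": 0, "dz": -80, "rx": 0, "ry": 0, "rz": 0}]}}

```text
clock: 11.42
tcp_pos: [0.6249, -0.3869, 0.032]
orientation: [-2.237, -2.203, 0.001]
contact_force: [0.7, 0.1, -1.3]
grip_width: 0.0177
gripper_force: 88.6
```

Call:
{"name": "send_rows", "arguments": {"deltas": [{"dx": 0, "dy": 0, "dz": -4, "rx": 0, "ry": 0, "rz": 0}, {"dx": 0, "dy": 0, "dz": -8, "rx": 0, "ry": 0, "rz": 0}, {"dx": 0, "dy": 0, "dz": -12, "rx": 0, "ry": 0, "rz": 0}, {"dx": 0, "dy": 0, "dz": -15, "rx": 0, "ry": 0, "rz": 0}, {"dx": 0, "dy": 0, "dz": -15, "rx": 0, "ry": 0, "rz": 0}]}}

```text
clock: 11.83
tcp_pos: [0.627, -0.3874, 0.0208]
orientation: [2.237, 2.203, 0.001]
contact_force: [-0.1, 0.0, -0.8]
grip_width: 0.0172
gripper_force: 88.7
```

Call:
{"name": "send_rows", "arguments": {"deltas": [{"dx": 0, "dy": 0, "dz": -1, "rx": 0, "ry": 0, "rz": 0}, {"dx": 0, "dy": 0, "dz": -1, "rx": 0, "ry": 0, "rz": 0}]}}

```text
clock: 12.0
tcp_pos: [0.627, -0.3875, 0.0207]
orientation: [2.237, 2.203, 0.001]
contact_force: [-2.3, 1.5, 7.9]
grip_width: 0.0173
gripper_force: 89.7
```

Call:
{"name": "send_rows", "arguments": {"deltas": [{"dx": 0, "dy": 0, "dz": 0, "rx": 0, "ry": 0, "rz": 0}, {"dx": 0, "dy": 0, "dz": 0, "rx": 0, "ry": 0, "rz": 0}, {"dx": 0, "dy": 0, "dz": 0, "rx": 0, "ry": 0, "rz": 0}, {"dx": 0, "dy": 0, "dz": 0, "rx": 0, "ry": 0, "rz": 0}], "jaw": 42}}

```text
clock: 12.33
tcp_pos: [0.6262, -0.3871, 0.0185]
orientation: [2.238, 2.204, 0.0]
contact_force: [-0.1, 1.3, -0.6]
grip_width: 0.0424
gripper_force: 0.0
```

Call:
{"name": "send_rows", "arguments": {"deltas": [{"dx": 0, "dy": 0, "dz": 15, "rx": 0, "ry": 0, "rz": 0}, {"dx": 0, "dy": 0, "dz": 40, "rx": 0, "ry": 0, "rz": 0}, {"dx": 0, "dy": 0, "dz": 75, "rx": 0, "ry": 0, "rz": 0}, {"dx": 0, "dy": 0, "dz": 110, "rx": 0, "ry": 0, "rz": 0}, {"dx": 0, "dy": 0, "dz": 145, "rx": 0, "ry": 0, "rz": 0}]}}

```text
clock: 12.75
tcp_pos: [0.626, -0.3869, 0.1659]
orientation: [2.238, 2.205, 0.001]
contact_force: [0.8, -1.1, -0.3]
grip_width: 0.0418
gripper_force: 0.0
```

Run:
```python
from h import *
look(); s=cam("side"); t=cam("top")
brass(t)
# knob: dark pixels near weight, both views
c=np.array([.6458,.0215,.065]); 
pts={}
for n,d in(("t",t),("s",s)):
    p=proj(d,c); u0,v0=p.astype(int); g=d["frame"][v0-16:v0+17,u0-16:u0+17].max(2); m=(g<60).astype(np.uint8)
    cnt=max(cv2.findContours(m,0,2)[0],key=cv2.contourArea); (x,y),rad=cv2.minEnclosingCircle(cnt); pts[n]=(u0-16+x,v0-16+y); print(n,pts[n],rad,p)
print(tri(t,pts["t"],s,pts["s"]), plane(t,*pts["t"],.065))
# picker: handle & hook on mat from side view depth
hsv=cv2.cvtColor(t["frame"],cv2.COLOR_BGR2HSV).astype(int)
m=(hsv[...,1]<110)&(hsv[...,2]>75); m[:128]=0;m[:,:258]=0;m[151:]=0;m[:,372:]=0
v,u=np.nonzero(m); P=plane(t,u,v,.015)[:,:2].astype(np.float32); print("picker",len(u),cv2.minAreaRect(P),P[:,1].min(),P[:,1].max())
# glass (side view)
for n,d in(("t",t),("s",s)):
    hs=cv2.cvtColor(d["frame"],cv2.COLOR_BGR2HSV).astype(int); g=proj(d,np.array([.425,-.276,.017]))
    yy,xx=np.mgrid[:384,:512]; w=(abs(xx-g[0])<50)&(abs(yy-g[1])<50)
    v,u=np.nonzero(w&(hs[...,0]>80)&(hs[...,0]<108)&(hs[...,1]>20)&(hs[...,1]<140)); P=plane(d,u,v,.017)[:,:2].astype(np.float32); print("glass",n,len(u),cv2.minAreaRect(P))
im=np.zeros((600,800,3),np.uint8)
q=cv2.resize(s["frame"][90:260,130:330],None,fx=3.5,fy=3.5,interpolation=cv2.INTER_CUBIC); im[:595,:700]=q
cv2.imwrite("pics/h5.png",im)
```

```text
12.75 [ 0.626  -0.3869  0.1659] F [ 0.79 -1.09 -0.31] M [-0.001 -0.087  0.002] g 0.0418 0.0
[201, 123, 37, 18, 453] [0.6459 0.0214] [0.0438 0.1083] 5.3
[215, 124, 7, 5, 18] [0.6636 0.0261] [0.0113 0.0177] 21.3
t (np.float64(220.0), np.float64(128.5)) 3.201662063598633 [218.27575476 127.50461231]
s (np.float64(174.0625), np.float64(226.0)) 7.263288497924805 [173.39331021 223.37939286]
(array([0.64810879, 0.01761425, 0.04509706]), np.float64(0.0014787462736616625)) [0.64280757 0.01657912 0.065     ]
picker 624 ((0.6180519461631775, -0.25564318895339966), (0.3237706124782562, 0.06676681339740753), 89.0490493774414) -0.41765666 -0.09322603
glass t 201 ((0.4248138666152954, -0.2766861617565155), (0.16574940085411072, 0.09263302385807037), 86.20975494384766)
glass s 604 ((0.3824705481529236, -0.27396905422210693), (0.16928572952747345, 0.18153351545333862), 85.95588684082031)
```

View pics/h5.png

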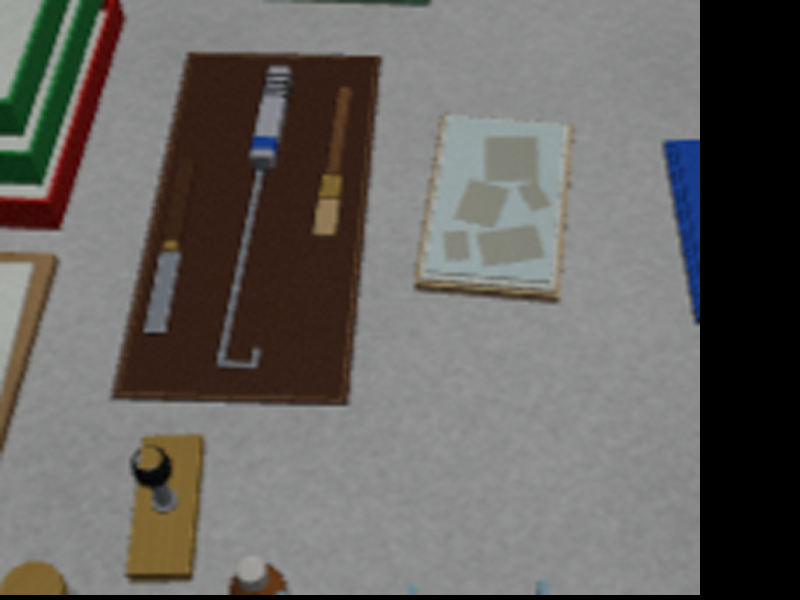

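The side picture shows the picker flat on the mat: hook (238,358), handle (270,115). The brush and spatula lie beside it, the weight stands upright at (165,500) with its knob at (151,465), and the press is at (497,205). Next, go above the knob.

Call:
{"name": "send_rows", "arguments": {"deltas": [{"dx": 1, "dy": 25, "dz": 0, "rx": 0, "ry": 0, "rz": 0}, {"dx": 3, "dy": 60, "dz": 0, "rx": 0, "ry": 0, "rz": 0}, {"dx": 5, "dy": 98, "dz": 0, "rx": 0, "ry": 0, "rz": 0}, {"dx": 7, "dy": 136, "dz": 0, "rx": 0, "ry": 0, "rz": 0}, {"dx": 9, "dy": 174, "dz": 0, "rx": 0, "ry": 0, "rz": 0}], "jaw": 65}}

```text
clock: 13.27
tcp_pos: [0.6349, -0.2115, 0.1641]
orientation: [2.238, 2.204, 0.001]
contact_force: [0.8, -0.4, -0.6]
grip_width: 0.0649
gripper_force: 0.0
```

Call:
{"name": "send_rows", "arguments": {"deltas": [{"dx": 2, "dy": 38, "dz": 0, "rx": 0, "ry": 0, "rz": 0}, {"dx": 4, "dy": 76, "dz": 0, "rx": 0, "ry": 0, "rz": 0}, {"dx": 6, "dy": 114, "dz": 0, "rx": 0, "ry": 0, "rz": 0}, {"dx": 8, "dy": 152, "dz": 0, "rx": 0, "ry": 0, "rz": 0}, {"dx": 10, "dy": 186, "dz": 0, "rx": 0, "ry": 0, "rz": 0}]}}

```text
clock: 13.68
tcp_pos: [0.645, -0.0242, 0.1642]
orientation: [2.237, 2.206, 0.002]
contact_force: [0.5, 0.0, 0.1]
grip_width: 0.0652
gripper_force: 0.0
```

Call:
{"name": "send_rows", "arguments": {"deltas": [{"dx": 1, "dy": 30, "dz": 0, "rx": 0, "ry": 0, "rz": 0}, {"dx": 1, "dy": 48, "dz": 0, "rx": 0, "ry": 0, "rz": 0}, {"dx": 1, "dy": 48, "dz": 0, "rx": 0, "ry": 0, "rz": 0}, {"dx": 1, "dy": 48, "dz": 0, "rx": 0, "ry": 0, "rz": 0}]}}

```text
clock: 14.02
tcp_pos: [0.6461, 0.0225, 0.164]
orientation: [2.235, 2.208, 0.001]
contact_force: [-0.4, 0.1, -0.3]
grip_width: 0.0649
gripper_force: 0.0
```

Run:
```python
from h import *
look(); d=cam("wrist")
# bar seen from wrist: brass mask on its top plane
hsv=cv2.cvtColor(d["frame"],cv2.COLOR_BGR2HSV).astype(int)
m=((hsv[...,0]>12)&(hsv[...,0]<30)&(hsv[...,1]>90)).astype(np.uint8)
n,lab,st,ce=cv2.connectedComponentsWithStats(m)
for i in range(1,n):
    if st[i,4]>400:
        v,u=np.nonzero(lab==i); P=plane(d,u,v,.016)[:,:2].astype(np.float32); print(st[i].tolist(),cv2.minAreaRect(P))
t=proj(d,np.array([.6458,.0215,.065])); print(t)
g=d["frame"].max(2); m=(g<55).astype(np.uint8); n,lab,st,ce=cv2.connectedComponentsWithStats(m)
for i in range(1,n):
    if st[i,4]>200: print("dark",st[i].tolist(),ce[i],plane(d,*ce[i],.065))
```

```text
14.0167 [0.6461 0.0225 0.164 ] F [-0.43  0.13 -0.25] M [-0.06   0.044 -0.008] g 0.0649 0.0
[318, 52, 60, 61, 2799] ((0.7189503908157349, 0.10943799465894699), (0.04759715124964714, 0.04706631600856781), 47.16517639160156)
[232, 125, 58, 119, 4699] ((0.6469131112098694, 0.02037864550948143), (0.04243696480989456, 0.10878167301416397), 5.192355155944824)
[388, 162, 124, 140, 1930] ((0.8213849663734436, -0.029865406453609467), (0.09592289477586746, 0.1435362994670868), 0.05026622861623764)
[260.89541843 203.64977078]
dark [0, 0, 17, 15, 212] [7.14150943 6.56132075] [0.48489363 0.15626356 0.065     ]
dark [452, 80, 60, 26, 970] [487.24020619  90.74742268] [0.80228059 0.10155089 0.065     ]
dark [246, 185, 33, 38, 448] [262.40625    199.41071429] [0.64698551 0.02488723 0.065     ]
dark [0, 249, 512, 135, 41211] [255.57011478 334.46431778] [ 0.63984912 -0.09943501  0.065     ]
```

Call:
{"name": "send_rows", "arguments": {"deltas": [{"dx": 0, "dy": -1, "dz": -25, "rx": 0, "ry": 0, "rz": 0}, {"dx": 0, "dy": -1, "dz": -55, "rx": 0, "ry": 0, "rz": 0}, {"dx": 0, "dy": -1, "dz": -80, "rx": 0, "ry": 0, "rz": 0}, {"dx": 0, "dy": -1, "dz": -97, "rx": 0, "ry": 0, "rz": 0}, {"dx": 0, "dy": -1, "dz": -106, "rx": 0, "ry": 0, "rz": 0}]}}

```text
clock: 14.48
tcp_pos: [0.6446, 0.017, 0.0547]
orientation: [-2.24, -2.2, 0.006]
contact_force: [-0.3, -0.1, 0.1]
grip_width: 0.0654
gripper_force: 0.0
```

Call:
{"name": "send_rows", "arguments": {"deltas": [{"dx": 0, "dy": 0, "dz": 0, "rx": 0, "ry": 0, "rz": 0}, {"dx": 0, "dy": 0, "dz": 0, "rx": 0, "ry": 0, "rz": 0}, {"dx": 0, "dy": 0, "dz": 0, "rx": 0, "ry": 0, "rz": 0}, {"dx": 0, "dy": 0, "dz": 0, "rx": 0, "ry": 0, "rz": 0}, {"dx": 0, "dy": 0, "dz": 0, "rx": 0, "ry": 0, "rz": 0}], "jaw": 10, "newtons": 70}}

```text
clock: 14.9
tcp_pos: [0.6477, 0.0196, 0.0591]
orientation: [2.237, 2.202, 0.004]
contact_force: [1.8, -2.0, 4.1]
grip_width: 0.0232
gripper_force: 68.6
```

Call:
{"name": "send_rows", "arguments": {"deltas": [{"dx": 0, "dy": 0, "dz": 0, "rx": 0, "ry": 0, "rz": 0}, {"dx": 0, "dy": 0, "dz": 5, "rx": 0, "ry": 0, "rz": 0}, {"dx": 0, "dy": 0, "dz": 12, "rx": 0, "ry": 0, "rz": 0}, {"dx": 0, "dy": 0, "dz": 20, "rx": 0, "ry": 0, "rz": 0}, {"dx": 0, "dy": 0, "dz": 20, "rx": 0, "ry": 0, "rz": 0}]}}

```text
clock: 15.32
tcp_pos: [0.6462, 0.0203, 0.0785]
orientation: [2.238, 2.205, 0.001]
contact_force: [1.4, 0.6, -6.3]
grip_width: 0.0232
gripper_force: 69.1
```

Call:
{"name": "send_rows", "arguments": {"deltas": [{"dx": 0, "dy": 0, "dz": 15, "rx": 0, "ry": 0, "rz": 0}, {"dx": 0, "dy": 0, "dz": 40, "rx": 0, "ry": 0, "rz": 0}, {"dx": -8, "dy": -10, "dz": 60, "rx": 0, "ry": 0, "rz": -0.4}, {"dx": -22, "dy": -29, "dz": 60, "rx": 0, "ry": 0, "rz": -1}, {"dx": -40, "dy": -53, "dz": 60, "rx": 0, "ry": 0, "rz": -2}]}}

```text
clock: 15.73
tcp_pos: [0.6075, -0.0305, 0.1391]
orientation: [2.271, 2.168, 0.007]
contact_force: [0.6, -0.1, -8.0]
grip_width: 0.0235
gripper_force: 69.7
```

Call:
{"name": "send_rows", "arguments": {"deltas": [{"dx": -18, "dy": -25, "dz": 0, "rx": 0, "ry": 0, "rz": -1}, {"dx": -37, "dy": -50, "dz": 0, "rx": 0, "ry": 0, "rz": -2}, {"dx": -56, "dy": -75, "dz": 0, "rx": 0, "ry": 0, "rz": -3}, {"dx": -75, "dy": -100, "dz": 0, "rx": 0, "ry": 0, "rz": -4}, {"dx": -94, "dy": -125, "dz": 0, "rx": 0, "ry": 0, "rz": -5}]}}

```text
clock: 16.15
tcp_pos: [0.5106, -0.1588, 0.1372]
orientation: [-2.369, -2.063, 0.0]
contact_force: [0.0, -0.2, -6.6]
grip_width: 0.0231
gripper_force: 69.8
```

Call:
{"name": "send_rows", "arguments": {"deltas": [{"dx": -19, "dy": -25, "dz": 0, "rx": 0, "ry": 0, "rz": -0.4}, {"dx": -38, "dy": -50, "dz": 0, "rx": 0, "ry": 0, "rz": -0.8}, {"dx": -57, "dy": -76, "dz": 0, "rx": 0, "ry": 0, "rz": -1.2}, {"dx": -75, "dy": -102, "dz": 0, "rx": 0, "ry": 0, "rz": -1.4}, {"dx": -87, "dy": -119, "dz": 0, "rx": 0, "ry": 0, "rz": -1.4}]}}

```text
clock: 16.57
tcp_pos: [0.4221, -0.2797, 0.1372]
orientation: [-2.396, -2.031, 0.003]
contact_force: [-0.1, -1.1, -7.4]
grip_width: 0.0231
gripper_force: 69.8
```

Call:
{"name": "send_rows", "arguments": {"deltas": [{"dx": 0, "dy": 0, "dz": 0, "rx": 0, "ry": 0, "rz": 0}, {"dx": 0, "dy": 0, "dz": -10, "rx": 0, "ry": 0, "rz": 0}, {"dx": 0, "dy": 0, "dz": -20, "rx": 0, "ry": 0, "rz": 0}, {"dx": 0, "dy": 0, "dz": -30, "rx": 0, "ry": 0, "rz": 0}, {"dx": 0, "dy": 0, "dz": -30, "rx": 0, "ry": 0, "rz": 0}]}}

```text
clock: 16.98
tcp_pos: [0.424, -0.275, 0.1046]
orientation: [-2.388, -2.034, 0.002]
contact_force: [-0.7, 0.6, -7.3]
grip_width: 0.0235
gripper_force: 69.8
```

Run:
```python
from h import *
look(); 
for n in("wrist","side","top"):
    d=cam(n); hsv=cv2.cvtColor(d["frame"],cv2.COLOR_BGR2HSV).astype(int)
    m=((hsv[...,0]>12)&(hsv[...,0]<30)&(hsv[...,1]>110)).astype(np.uint8)
    q,lab,st,ce=cv2.connectedComponentsWithStats(m)
    for i in range(1,q):
        if st[i,4]>(300 if n=="wrist" else 25):
            v,u=np.nonzero(lab==i); P=plane(d,u,v,.066)[:,:2].astype(np.float32); c,s,a=cv2.minAreaRect(P); print(n,st[i].tolist(),np.round(c,4),np.round(s,4),round(a,1))
    m=((hsv[...,0]>80)&(hsv[...,0]<108)&(hsv[...,1]>15)&(hsv[...,2]>100)).astype(np.uint8); m=cv2.morphologyEx(m,2,np.ones((3,3),np.uint8))
    q,lab,st,ce=cv2.connectedComponentsWithStats(m)
    for i in range(1,q):
        if st[i,4]>150:
            v,u=np.nonzero(lab==i); P=plane(d,u,v,.017)[:,:2].astype(np.float32); c,s,a=cv2.minAreaRect(P); print("  glass",n,st[i].tolist(),np.round(c,4),np.round(s,4),round(a,1))
    np.save("/tmp/%s.npy"%n,d["frame"])
```

```text
16.9833 [ 0.424  -0.275   0.1046] F [-0.73  0.63 -7.29] M [0.067 0.095 0.005] g 0.0235 69.82381567591801
wrist [402, 0, 15, 264, 565] [ 0.5099 -0.2372] [0.0015 0.1407] 1.4
wrist [217, 136, 80, 121, 6705] [ 0.4245 -0.2547] [0.0704 0.0414] 86.6
wrist [439, 163, 29, 161, 1833] [ 0.5343 -0.3011] [0.015  0.1061] 1.8
wrist [233, 272, 55, 38, 1505] [ 0.4163 -0.3112] [0.026  0.0333] 87.0
side [457, 0, 38, 79, 1663] [-0.2637 -0.8006] [0.516  0.1046] 67.8
side [212, 53, 30, 23, 581] [ 0.5863 -0.5834] [0.115  0.0872] 90.0
side [221, 115, 9, 34, 136] [ 0.5577 -0.2806] [0.0177 0.1269] 3.2
side [264, 126, 17, 28, 323] [ 0.4242 -0.2558] [0.0998 0.0409] 85.8
side [93, 161, 53, 79, 441] [ 0.8173 -0.0429] [0.1302 0.2248] 0.1
side [130, 251, 19, 18, 232] [0.7026 0.1138] [0.0356 0.0437] 72.0
side [196, 252, 15, 15, 114] [0.5618 0.1088] [0.0321 0.0309] 21.9
side [213, 278, 36, 106, 766] [0.4881 0.2471] [0.0655 0.2003] 6.4
  glass side [254, 124, 12, 32, 236] [ 0.4617 -0.3001] [0.1244 0.0245] 88.1
  glass side [246, 257, 8, 127, 500] [0.4544 0.2056] [0.0087 0.2641] 6.3
  glass side [283, 256, 16, 128, 482] [0.3668 0.1989] [0.0089 0.2663] 6.3
  glass side [159, 260, 15, 124, 553] [0.6288 0.2201] [0.0114 0.2571] 6.2
  glass side [175, 260, 37, 124, 2518] [0.5732 0.2181] [0.0716 0.2567] 5.9
  glass side [114, 264, 22, 120, 538] [0.7168 0.2305] [0.0104 0.2473] 6.2
  glass side [45, 321, 22, 22, 185] [0.8527 0.27  ] [0.0458 0.0324] 74.9
top [181, 101, 14, 14, 148] [0.7048 0.1083] [0.0382 0.0362] 26.3
top [424, 128, 44, 32, 1261] [ 0.5883 -0.6332] [0.1224 0.0909] 89.8
top [316, 153, 45, 7, 159] [ 0.5566 -0.3212] [0.0152 0.1267] 0.4
top [85, 169, 75, 29, 447] [0.4917 0.295 ] [0.0629 0.2071] 6.2
top [304, 195, 18, 15, 240] [ 0.426  -0.2432] [0.0484 0.0399] 88.9
  glass top [72, 115, 48, 8, 151] [0.6904 0.3886] [0.0099 0.1402] 6.1
  glass top [97, 162, 68, 11, 232] [0.5423 0.284 ] [0.0104 0.1986] 6.2
```

Call:
{"name": "send_rows", "arguments": {"deltas": [{"dx": 0, "dy": -2, "dz": -6, "rx": 0, "ry": 0, "rz": 0}, {"dx": 0, "dy": -2, "dz": -13, "rx": 0, "ry": 0, "rz": 0}, {"dx": 0, "dy": -2, "dz": -19, "rx": 0, "ry": 0, "rz": 0}, {"dx": 0, "dy": -2, "dz": -23, "rx": 0, "ry": 0, "rz": 0}, {"dx": 0, "dy": -2, "dz": -25, "rx": 0, "ry": 0, "rz": 0}]}}

```text
clock: 17.55
tcp_pos: [0.4245, -0.2788, 0.0814]
orientation: [-2.393, -2.034, 0.001]
contact_force: [-0.3, 0.4, -6.2]
grip_width: 0.023
gripper_force: 69.8
```

Call:
{"name": "send_rows", "arguments": {"deltas": [{"dx": 0, "dy": 0, "dz": -1, "rx": 0, "ry": 0, "rz": 0}, {"dx": 0, "dy": 0, "dz": -2, "rx": 0, "ry": 0, "rz": 0}, {"dx": 0, "dy": 0, "dz": -2.5, "rx": 0, "ry": 0, "rz": 0}, {"dx": 0, "dy": 0, "dz": -2.5, "rx": 0, "ry": 0, "rz": 0}]}}

```text
clock: 17.88
tcp_pos: [0.4252, -0.2791, 0.0799]
orientation: [2.393, 2.034, 0.0]
contact_force: [0.5, -0.4, -6.1]
grip_width: 0.0232
gripper_force: 69.8
```

Call:
{"name": "send_rows", "arguments": {"deltas": [{"dx": 0, "dy": 1, "dz": -1, "rx": 0, "ry": 0, "rz": 0}, {"dx": 0, "dy": 1, "dz": -2, "rx": 0, "ry": 0, "rz": 0}, {"dx": 0, "dy": 1, "dz": -2.5, "rx": 0, "ry": 0, "rz": 0}, {"dx": 0, "dy": 1, "dz": -2.5, "rx": 0, "ry": 0, "rz": 0}]}}

```text
clock: 18.22
tcp_pos: [0.425, -0.278, 0.0772]
orientation: [-2.393, -2.035, 0.0]
contact_force: [0.4, -1.1, -6.0]
grip_width: 0.023
gripper_force: 69.8
```

Call:
{"name": "send_rows", "arguments": {"deltas": [{"dx": 0, "dy": 0, "dz": -0.5, "rx": 0, "ry": 0, "rz": 0}, {"dx": 0, "dy": 0, "dz": -1, "rx": 0, "ry": 0, "rz": 0}, {"dx": 0, "dy": 0, "dz": -1, "rx": 0, "ry": 0, "rz": 0}]}}

```text
clock: 18.47
tcp_pos: [0.425, -0.278, 0.0762]
orientation: [-2.394, -2.035, 0.0]
contact_force: [0.2, -0.5, -6.0]
grip_width: 0.0237
gripper_force: 69.8
```

Call:
{"name": "send_rows", "arguments": {"deltas": [{"dx": 0, "dy": 0, "dz": -0.5, "rx": 0, "ry": 0, "rz": 0}, {"dx": 0, "dy": 0, "dz": -1, "rx": 0, "ry": 0, "rz": 0}, {"dx": 0, "dy": 0, "dz": -1, "rx": 0, "ry": 0, "rz": 0}]}}

```text
clock: 18.72
tcp_pos: [0.4254, -0.2781, 0.076]
orientation: [2.393, 2.035, 0.0]
contact_force: [-2.0, 1.6, 3.6]
grip_width: 0.0233
gripper_force: 70.9
```

Call:
{"name": "send_rows", "arguments": {"deltas": [{"dx": 0, "dy": 0, "dz": -0.5, "rx": 0, "ry": 0, "rz": 0}, {"dx": 0, "dy": 0, "dz": -0.7, "rx": 0, "ry": 0, "rz": 0}, {"dx": 0, "dy": 0, "dz": -0.7, "rx": 0, "ry": 0, "rz": 0}]}}

```text
clock: 18.97
tcp_pos: [0.4255, -0.2781, 0.076]
orientation: [2.393, 2.034, -0.0]
contact_force: [-4.5, 3.3, 12.5]
grip_width: 0.0232
gripper_force: 71.7
```

Call:
{"name": "send_rows", "arguments": {"deltas": [{"dx": 0, "dy": 0, "dz": 0.7, "rx": 0, "ry": 0, "rz": 0}, {"dx": 0, "dy": 0, "dz": 0.9, "rx": 0, "ry": 0, "rz": 0}]}}

```text
clock: 19.13
tcp_pos: [0.4254, -0.2781, 0.076]
orientation: [2.393, 2.034, 0.001]
contact_force: [-1.7, 1.5, 2.0]
grip_width: 0.0231
gripper_force: 70.7
```

Call:
{"name": "send_rows", "arguments": {"deltas": [{"dx": 0, "dy": 0, "dz": 0, "rx": 0, "ry": 0, "rz": 0}, {"dx": 0, "dy": 0, "dz": 0, "rx": 0, "ry": 0, "rz": 0}, {"dx": 0, "dy": 0, "dz": 0, "rx": 0, "ry": 0, "rz": 0}, {"dx": 0, "dy": 0, "dz": 0, "rx": 0, "ry": 0, "rz": 0}, {"dx": 0, "dy": 0, "dz": 0, "rx": 0, "ry": 0, "rz": 0}], "jaw": 65}}

```text
clock: 19.55
tcp_pos: [0.4253, -0.2782, 0.0755]
orientation: [2.393, 2.034, 0.0]
contact_force: [-0.7, 0.4, 0.6]
grip_width: 0.0653
gripper_force: 0.0
```

Call:
{"name": "send_rows", "arguments": {"deltas": [{"dx": 0, "dy": 0, "dz": 15, "rx": 0, "ry": 0, "rz": 0}, {"dx": 0, "dy": 0, "dz": 40, "rx": 0, "ry": 0, "rz": 0}, {"dx": 0, "dy": 0, "dz": 75, "rx": 0, "ry": 0, "rz": 0}, {"dx": 0, "dy": 0, "dz": 110, "rx": 0, "ry": 0, "rz": 0}, {"dx": 0, "dy": 0, "dz": 140, "rx": 0, "ry": 0, "rz": 0}]}}

```text
clock: 19.97
tcp_pos: [0.4253, -0.278, 0.2176]
orientation: [2.393, 2.034, 0.001]
contact_force: [-0.3, 0.2, -0.5]
grip_width: 0.0652
gripper_force: 0.0
```

Run:
```python
from h import *
look(); 
for n in("wrist","side"):
    d=cam(n); hsv=cv2.cvtColor(d["frame"],cv2.COLOR_BGR2HSV).astype(int)
    m=((hsv[...,0]>12)&(hsv[...,0]<30)&(hsv[...,1]>90)).astype(np.uint8); q,lab,st,ce=cv2.connectedComponentsWithStats(m)
    for i in range(1,q):
        if st[i,4]>100:
            v,u=np.nonzero(lab==i); P=plane(d,u,v,.033)[:,:2].astype(np.float32); c,s,a=cv2.minAreaRect(P)
            if np.hypot(c[0]-.425,c[1]+.277)<.1: print(n,st[i].tolist(),np.round(c,4),np.round(s,4),round(a,1))
    yy,xx=np.mgrid[:384,:512]; g=proj(d,np.array([.425,-.277,.017])); k=130 if n=="wrist" else 45
    # press outline: bluish glass
    v,u=np.nonzero((abs(xx-g[0])<k)&(abs(yy-g[1])<k)&(hsv[...,0]>78)&(hsv[...,0]<108)&(hsv[...,1]>15)&(hsv[...,1]<100)&(hsv[...,2]>110))
    if len(u): P=plane(d,u,v,.017)[:,:2].astype(np.float32); print("glass",n,len(u),cv2.minAreaRect(P),np.percentile(P,[1,99],axis=0))
    cv2.imwrite(f"pics/f_{n}.png",d["frame"])
```

```text
19.9667 [ 0.4253 -0.278   0.2176] F [-0.29  0.24 -0.49] M [-0.059 -0.042 -0.009] g 0.0652 0.0
wrist [233, 119, 52, 108, 3794] [ 0.4247 -0.2774] [0.1086 0.0427] 86.7
glass wrist 30 ((0.43103736639022827, -0.2779897451400757), (0.16265234351158142, 0.09413665533065796), 80.77479553222656) [[ 0.37389829 -0.36193021]
 [ 0.47211306 -0.20270513]]
side [263, 128, 18, 33, 377] [ 0.4254 -0.2706] [0.1183 0.0427] 86.8
glass side 700 ((0.4254651665687561, -0.27767854928970337), (0.17143219709396362, 0.09797611087560654), 87.01970672607422) [[ 0.37569569 -0.36245819]
 [ 0.47626527 -0.1923613 ]]
```

View pics/f_wrist.png

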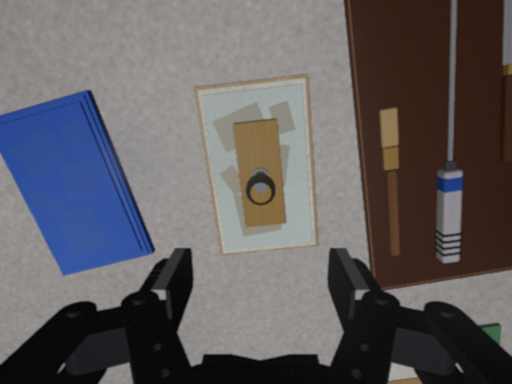

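The weight stands centred and lengthways on the glass at (260,173), with the picker on the mat at (450,200). The measured offset from the glass centre is about 1 mm and under 1°. Handing in.

```bash
python3 -c "
from bench import r
print(r.hand_in())"
```

```text
the job is handed in; nothing more can be done
None
```

I handed the job in at about 20 s: the weight stands on the glass about 1 mm and under 1° from centred, and the hook is back flat on the mat; hand-in returned no verdict, and I viewed 11 pictures, one over the limit of 10.

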